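# Sort pasta-cutter rollers on notched gauge stands

## Robot

A 6-joint arm with a two-finger parallel gripper is mounted at the origin on a cart in front of the work surface, level with it; the furniture and walls round the work are solid. World frame = base frame: x ahead of the robot, y to its left, z up, the work surface at z = 0. Lengths are in m, angles in degrees, forces in N, time in s.
With the tool pointing down it reaches from about 0.4 to 0.825 m from the base axis. Payload 7 kg.
Tool frame: the origin (TCP) lies between the finger pads; the fingertips stand 19 mm ahead of it and the grasp point (between the pads) is the TCP; x points along the fingers, y is the direction in which the jaws open and shut, and the axes are right-handed (so a half turn about x gives the same grasp; the last joint's range is limited). The gripper opens to 88 mm and grips with 3 to 60 N. Pads are 19 mm wide; open, the fingers measure 130 mm over their backs; the gripper's body (78 mm by 193 mm) begins 47 mm behind the grasp point.
Start: joints at [92.424, 20.546, 0.682, 0, -70.136, -16.507], TCP at [0.164, 0.655, 0.246] pointing down, gripper open.
Joint ranges: [-176.03, 176.03], [-82.01, 121.73], [-58.28, 71.71], [-173.87, 95.51], [-174.79, -0.11], [-173.66, 173.66]. Speed limits (degrees/s): [136.94, 136.94, 172.46, 180, 180, 180].

## Interface

Orientations are given as [roll, pitch, yaw] about the fixed x, y, z axes, in that order (R = Rz(yaw) Ry(pitch) Rx(roll)).
In Python, from plant import * gives the robot as it stands.
- The arm moves only by the tool step_arm, never from a script. Its argument "steps" is a list of rows, each a list of 2 entries, a list of its own where there are three numbers: the shift along the tool's x, y, z in units of 0.02 m (1.0 is 0.02 m), then the turn about the tool's x in units of 6 degrees (1.0 is 6 degrees). A call has 1 to 20 rows; each row shifts and turns the commanded pose from where the row before left it, along the tool's axes as they then stand; what a row does not reach is not made up. A row lasts 1/12 s, in which the tool goes at most 41.7 mm and 7.16 degrees, less where a joint would pass 70% of its speed; a pose out of reach is approached as far as the arm can. A call with a number of a shift or a turn outside -1 to 1 is refused whole. A call with a gripper value outside its range is refused whole. "fingers" is the closure, from 0 (fully open) to 1 (shut), set as the call begins (left out, the last holds). The fingers move at their own pace and stop on an object; "grip_force" is the grip in N (left out, the last holds). Time passes only in rows, so rows that do not move let the fingers close. It gives the time, the measured TCP pose, the force and the opening at its end, in the units of the state.
- get_state(): the state, without advancing time (a new reading comes with each control period).
- capture(name): name is "side" or "top" or "wrist"; returns the picture (384x512x3 uint8, blue, green, red); there is no depth.
- camera_model(name): a dict with "intrinsics" (3x3 intrinsics, pixels), "dist_coeffs" ([k1, k2, p1, p2, k3] as OpenCV has them; the pictures are not rectified), "rvec" (rotation vector, rad) and "tvec" (3), from world to camera coordinates, as OpenCV has them. Camera axes: x right, y down, z forward; pixel columns grow to the right and rows downward; lengths in m; the calibration is good to about 2 mm. A picture is of the moment at which its call begins: read the wrist's pose just before it. camera_model takes no time and is no camera call; for the wrist camera it gives the pose at the moment of the call.
- close_job(): hands the job in, once; it reports no verdict.
The state is a dict: "time_s": time; "joints": joint angles; "qd": joint speeds; "joint_torque": joint torques, N m; "tcp_pos": TCP position; "eef_rot": TCP orientation; "contact_force": force on the tool from outside, world axes, zero at the start; "moment": the same for the moment, N m; "gripper_width": finger opening in m.
Only numpy, scipy, OpenCV 4.12 (cv2) and the standard library are available. Lean on these libraries where they do the work, as an engineer would, in place of code of your own. Each camera call takes 0.05 s, during which the arm holds its last target.

## Task

Sort the three steel pasta-cutter rollers by the spacing of their ribs: lay each one on the sloping notched gauge stand whose teeth fit its grooves, fully home, with all the teeth in the grooves and both end journals down in their saddles (the roller now on a stand is on the wrong one). Set the rollers down gently along the slope without dropping them, let go of them, and leave the wash bottle, the sample jar and the beaker where they are.

Things in the scene. Friction and masses are not known exactly. Their poses are not given: they have to be found in the camera images.
- roller_fine: steel roller, 8 ribs one every 12 mm (rib 6 wide, diameter 28; groove 6 wide, diameter 16); ribbed part 90 mm long, then a plain journal, diameter 12, 16 long, at each end; ends alike; 0.2 kg. Origin mid-axis, x along it. Starts lying on the table, axis 14 mm up; it can roll.
- roller_medium: steel roller, 5 ribs one every 20 mm (rib 10 wide, diameter 28; groove 10 wide, diameter 16); ribbed part 90 mm long, then a plain journal, diameter 12, 16 long, at each end; ends alike; 0.2 kg. Origin mid-axis, x along it. Starts on stand_coarse, the wrong one, sloped like it, 5 mm too high (riding on the teeth) and 4 mm too far downhill.
- roller_coarse: steel roller, 3 ribs one every 36 mm (rib 18 wide, diameter 28; groove 18 wide, diameter 16); ribbed part 90 mm long, then a plain journal, diameter 12, 16 long, at each end; ends alike; 0.2 kg. Origin mid-axis, x along it. Starts lying on the table, axis 14 mm up; it can roll.
- stand_fine: fixed aluminium gauge stand for roller_fine: notched blade, 7 teeth one every 12 mm, each 3 mm thick, round-edged (1.5 mm play either side in matching grooves), on a 120x56x8 mm foot. Blade 12 mm wide, free room for fingers on both sides; it rises 30 degrees towards stand +x. Origin: centre of foot's underside, z up.
- stand_fine_seat (a point): middle of the seated roller's axis, 95 mm above the stand's origin. x up the slope along the roller, y across, z square to the slope. Saddles for the journals at x = -57..-49 and 49..57 mm: slot 15 mm wide, floor 6 mm below the axis, cheeks 5 mm above it, flared to 12 mm above, 28 wide outside. Tooth tips 9 mm below the axis (unmeshed rollers ride 5 mm high), blade between teeth 16 mm below.
- stand_medium: fixed aluminium gauge stand for roller_medium: notched blade, 4 teeth one every 20 mm, each 7 mm thick, round-edged (1.5 mm play either side in matching grooves), on a 120x56x8 mm foot. Blade 12 mm wide, free room for fingers on both sides; it rises 30 degrees towards stand +x. Origin: centre of foot's underside, z up.
- stand_medium_seat (a point): middle of the seated roller's axis, 95 mm above the stand's origin. x up the slope along the roller, y across, z square to the slope. Saddles for the journals at x = -57..-49 and 49..57 mm: slot 15 mm wide, floor 6 mm below the axis, cheeks 5 mm above it, flared to 12 mm above, 28 wide outside. Tooth tips 9 mm below the axis (unmeshed rollers ride 5 mm high), blade between teeth 16 mm below.
- stand_coarse: fixed aluminium gauge stand for roller_coarse: notched blade, 2 teeth one every 36 mm, each 15 mm thick, round-edged (1.5 mm play either side in matching grooves), on a 120x56x8 mm foot. Blade 12 mm wide, free room for fingers on both sides; it rises 30 degrees towards stand +x. Origin: centre of foot's underside, z up.
- stand_coarse_seat (a point): middle of the seated roller's axis, 95 mm above the stand's origin. x up the slope along the roller, y across, z square to the slope. Saddles for the journals at x = -57..-49 and 49..57 mm: slot 15 mm wide, floor 6 mm below the axis, cheeks 5 mm above it, flared to 12 mm above, 28 wide outside. Tooth tips 9 mm below the axis (unmeshed rollers ride 5 mm high), blade between teeth 16 mm below.
- wash_bottle: bystander: white squeeze bottle with a bent spout, 64 mm in diameter, 214 mm tall; origin at the centre of its foot; leave it alone. A roller lies on the table to its left, the other table roller to the right in front of the stands. Behind the left one stands a tall fixed food slicer, filling the table beyond x = 0.52 m from y = -0.05 m leftwards
- jar_d: bystander: capped sample jar, 66 mm in diameter, 92 mm tall; origin at the centre of its foot; leave it alone
- beaker: bystander: clear beaker, 68 mm in diameter, 89 mm tall; origin at the centre of its foot; leave it alone

How it is judged (in metres and radians):
At the end, for the whole second after the job is handed in: Each roller lies meshed on the stand of its own rib spacing: its middle within 3.5 mm along the slope, 3 mm sideways and 2 mm in height of that stand's seat, its axis within 0.06 rad of the seat's x axis (either way round), at rest and released (x of roller_fine in the frame of stand_fine_seat between -0.0035 and 0.0035 m and y of roller_fine in the frame of stand_fine_seat between -0.003 and 0.003 m and z of roller_fine in the frame of stand_fine_seat between -0.002 and 0.002 m and angle between the x axis of roller_fine and the x axis of stand_fine_seat, either way round below 0.06 rad and linear speed of each of roller_fine, roller_medium, roller_coarse below 0.02 m/s and contact force between the fingers and roller_fine below 0.05 N and x of roller_medium in the frame of stand_medium_seat between -0.0035 and 0.0035 m and y of roller_medium in the frame of stand_medium_seat between -0.003 and 0.003 m and z of roller_medium in the frame of stand_medium_seat between -0.002 and 0.002 m and angle between the x axis of roller_medium and the x axis of stand_medium_seat, either way round below 0.06 rad and contact force between the fingers and roller_medium below 0.05 N and x of roller_coarse in the frame of stand_coarse_seat between -0.0035 and 0.0035 m and y of roller_coarse in the frame of stand_coarse_seat between -0.003 and 0.003 m and z of roller_coarse in the frame of stand_coarse_seat between -0.002 and 0.002 m and angle between the x axis of roller_coarse and the x axis of stand_coarse_seat, either way round below 0.06 rad and contact force between the fingers and roller_coarse below 0.05 N); the robot touches nothing.
It fails at once if the wash bottle, the sample jar or the beaker is moved by more than 3 cm or tipped over (distance of any of wash_bottle, jar_d, beaker from where it was at the start of the episode above 0.03 m or angle between any of wash_bottle, jar_d, beaker's own z axis and vertical above 0.35 rad).
It fails at once if the fine roller is dropped, let fall on to the stand or knocked away (it moves faster than 0.45 m/s while the fingers do not hold it) (linear speed of roller_fine above 0.45 m/s and contact force between the fingers and roller_fine below 0.05 N).
It fails at once if the medium roller is dropped, let fall on to the stand or knocked away (it moves faster than 0.45 m/s while the fingers do not hold it) (linear speed of roller_medium above 0.45 m/s and contact force between the fingers and roller_medium below 0.05 N).
It fails at once if the coarse roller is dropped, let fall on to the stand or knocked away (it moves faster than 0.45 m/s while the fingers do not hold it) (linear speed of roller_coarse above 0.45 m/s and contact force between the fingers and roller_coarse below 0.05 N).
It also fails if it takes over 66 s, if anything falls off the work surface, if the arm or the gripper's body presses on something with over 40 N, if the wrist force passes 120 N, or if a joint passes its speed limit or range.

## Working session

There is one attempt and no reset: what is moved stays moved. The work goes in short steps, Python scripts to look and compute and a tool call to move; the robot and the scene stay as the last step left them, time stands still between calls to the robot, and variables do not carry over. Pictures are saved under pics/ and viewed, and the job is handed in when it is done.

Besides the shell and the picture viewer there is one more tool, called in YAML: its name, and indented under it one key for each argument. step_arm: Moves the arm, as the interface text tells. Its arguments: {"type":"object","properties":{"steps":{"type":"array","items":{"type":"array"}},"fingers":{"type":"number"},"grip_force":{"type":"number"}},"required":["steps"]}

```bash
ls; mkdir -p pics; python3 - <<'E'
from plant import *
import cv2
s=get_state(); print(s)
for n in("side","top","wrist"):
    m=camera_model(n); print(n,m)
    cv2.imwrite(f"pics/a_{n}.png",capture(n))
E
```

```text
pics
{'time_s': 0.0, 'joints': array([ 9.24237166e+01,  2.05930229e+01,  6.31885786e-01, -1.87845825e-02,
       -7.01352376e+01, -1.65055856e+01]), 'qd': array([-0.09147122,  0.03157142,  0.03649504,  0.11587168,  0.02031754,
        0.02754371]), 'joint_torque': array([-2.25912394e-03, -5.82713306e+01,  2.93063807e+01,  6.99730530e+00,
        7.10398905e-03, -1.50167266e-04]), 'tcp_pos': array([0.16416839, 0.65425076, 0.2445946 ]), 'eef_rot': array([ 96.12407737,  89.90202037, -97.96418946]), 'contact_force': array([-0.44838199, -0.29853975,  0.49877693]), 'moment': array([-0.00652721,  0.01747497, -0.04358776]), 'gripper_width': 0.08759291418383576}
side {'intrinsics': array([[352.16794849,   0.        , 252.68458175],
       [  0.        , 352.16794849, 192.60141019],
       [  0.        ,   0.        ,   1.        ]]), 'dist_coeffs': array([-0.05458164,  0.        ,  0.        ,  0.        ,  0.        ]), 'rvec': array([ 2.24128372, -0.044039  ,  0.01695376]), 'tvec': array([-0.56354712,  0.01152905,  1.32582012])}
top {'intrinsics': array([[372.31696469,   0.        , 254.19184059],
       [  0.        , 372.31696469, 189.45230973],
       [  0.        ,   0.        ,   1.        ]]), 'dist_coeffs': array([-0.08126113,  0.        ,  0.        ,  0.        ,  0.        ]), 'rvec': array([ 2.10123704, -2.13120298,  0.17598065]), 'tvec': array([-0.13653186,  0.56968843,  1.00463837])}
wrist {'intrinsics': array([[310.36177096,   0.        , 250.55108762],
       [  0.        , 310.36177096, 195.91922739],
       [  0.        ,   0.        ,   1.        ]]), 'dist_coeffs': array([0.00238609, 0.        , 0.        , 0.        , 0.        ]), 'rvec': array([-1.80853433,  2.32092527,  0.33610617]), 'tvec': array([ 0.67383329, -0.03693178,  0.39234007])}
```

View pics/a_side.png

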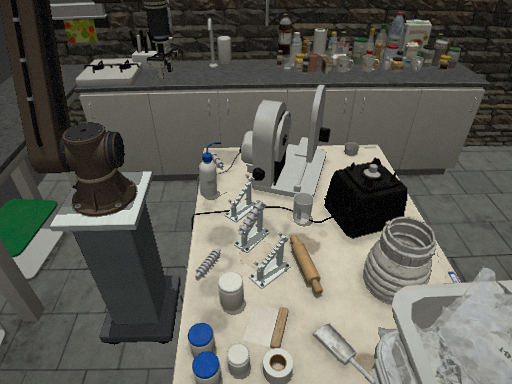

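View pics/a_top.png

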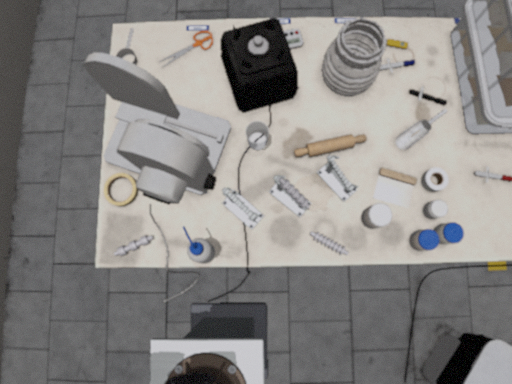

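View pics/a_wrist.png

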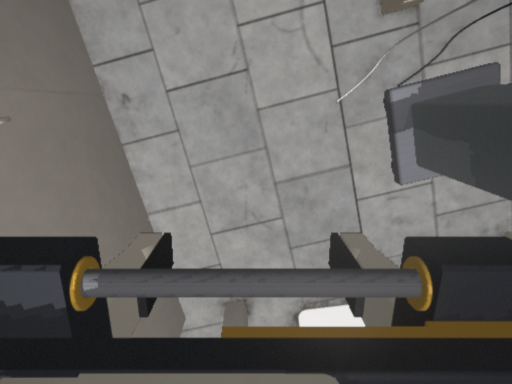

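```bash
python3 - <<'E'
import cv2
a=cv2.imread("pics/a_top.png"); b=cv2.imread("pics/a_side.png")
cv2.imwrite("pics/b_top.png",cv2.resize(a[140:270,210:370],None,fx=5,fy=4.6,interpolation=cv2.INTER_CUBIC))
cv2.imwrite("pics/b_topl.png",cv2.resize(a[210:270,100:220],None,fx=5,fy=5,interpolation=cv2.INTER_CUBIC))
cv2.imwrite("pics/b_side.png",cv2.resize(b[140:290,185:335],None,fx=4,fy=4,interpolation=cv2.INTER_CUBIC))
E
```

```text
(no output)
```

View pics/b_top.png

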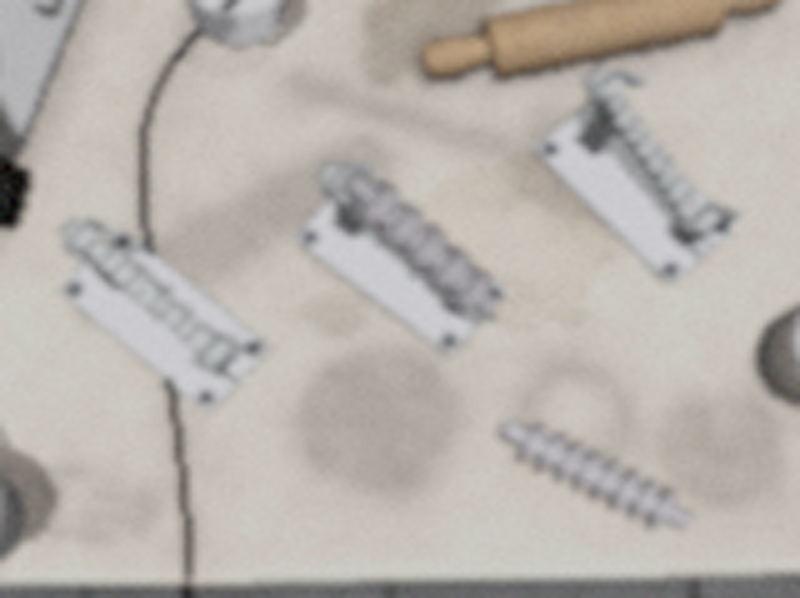

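View pics/b_topl.png

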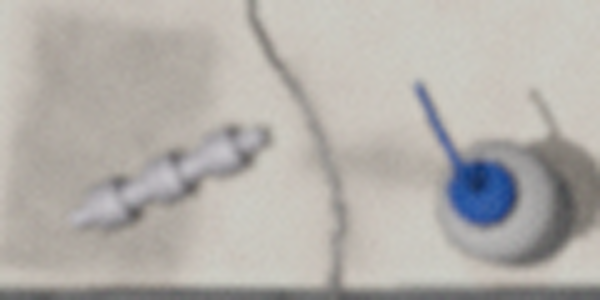

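View pics/b_side.png

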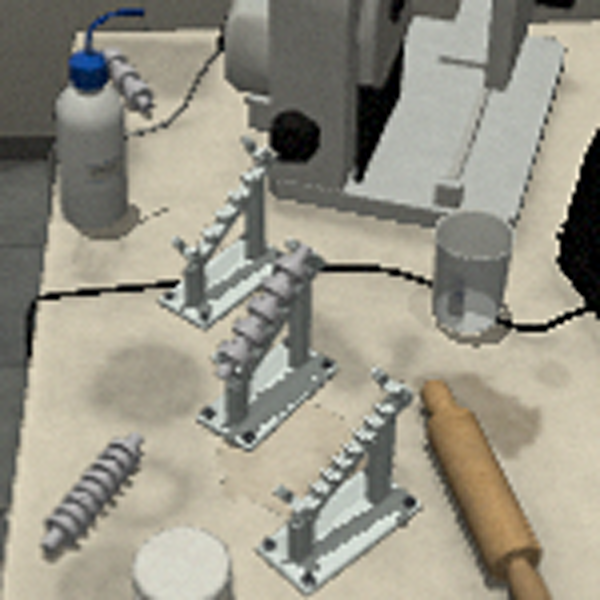

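```bash
cat > h.py <<'E'
from plant import *
import numpy as np, cv2
def ray(m,px):
    R,_=cv2.Rodrigues(np.array(m["rvec"],float)); t=np.array(m["tvec"],float).ravel()
    u=cv2.undistortPoints(np.array(px,float).reshape(-1,1,2),m["intrinsics"],m["dist_coeffs"]).reshape(-1,2)
    d=np.c_[u,np.ones(len(u))]@R; return -R.T@t,d
def onz(m,px,z):
    o,d=ray(m,px); return o+d*((z-o[2])/d[:,2])[:,None]
def proj(m,P):
    return cv2.projectPoints(np.array(P,float).reshape(-1,1,3),np.array(m["rvec"],float),np.array(m["tvec"],float),m["intrinsics"],m["dist_coeffs"])[0].reshape(-1,2)
E
python3 - <<'E'
from h import *
m=camera_model("top")
c=lambda L:[(210+u/5,140+v/4.6) for u,v in L]
np.set_printoptions(precision=4,suppress=True)
for n,L in dict(med=[(122,241),(73,289),(254,348),(206,397)],coarse=[(310,237),(450,341),(495,295)],fine=[(550,148),(670,270),(727,220)]).items():
    P=onz(m,c(L),.008); print(n,P[:,:2])
    print(P.mean(0))
P=onz(m,c([(505,432),(688,518)]),.014);print("fine r",P,np.linalg.norm(P[0]-P[1]),P.mean(0))
P=onz(m,[(100+u/5,210+v/5) for u,v in[(78,218),(265,137)]],.014);print("coarse r",P,np.linalg.norm(P[0]-P[1]),P.mean(0))
P=onz(m,c([(335,180),(490,308)]),.11);print("med r",P,P.mean(0))
P=onz(m,[(100+480/5,210+192/5)],.19);print("bottle cap",P)
P=onz(m,[(377,216)],.092);print("jar",P)
P=onz(m,[(258,136)],.05);print("beaker",P)
o,_=ray(m,[(250,190)]);print(o)
for t in("wrist",):
    m=camera_model(t);o,d=ray(m,[(250,196)]);print(o,d,cv2.Rodrigues(m["rvec"])[0])
E
```

```text
med [[ 0.5679 -0.0852]
 [ 0.5372 -0.0563]
 [ 0.4978 -0.1621]
 [ 0.4671 -0.1338]]
[ 0.5175 -0.1094  0.008 ]
coarse [[ 0.5687 -0.1963]
 [ 0.5005 -0.2765]
 [ 0.5295 -0.3039]]
[ 0.5329 -0.2589  0.008 ]
fine [[ 0.625  -0.3404]
 [ 0.5439 -0.4076]
 [ 0.5759 -0.4433]]
[ 0.5816 -0.3971  0.008 ]
fine r [[ 0.4421 -0.3056  0.014 ]
 [ 0.387  -0.4084  0.014 ]] 0.1165831132927001 [ 0.4145 -0.357   0.014 ]
coarse r [[0.3914 0.2614 0.014 ]
 [0.4377 0.1519 0.014 ]] 0.11884755210735742 [0.4145 0.2066 0.014 ]
med r [[ 0.584  -0.2073  0.11  ]
 [ 0.5073 -0.2876  0.11  ]] [ 0.5456 -0.2474  0.11  ]
bottle cap [[ 0.3999 -0.0054  0.19  ]]
jar [[ 0.482  -0.4756  0.092 ]]
beaker [[ 0.7266 -0.1576  0.05  ]]
[ 0.3739 -0.1628  1.0891]
[0.2391 0.6359 0.3847] [[-0.2776  0.069  -0.9582]] [[-0.244  -0.9698  0.0027]
 [-0.9291  0.2345  0.2858]
 [-0.2778  0.0673 -0.9583]]
```

```bash
python3 - <<'E'
from h import *
np.set_printoptions(precision=4,suppress=True)
mt=camera_model("top");ms=camera_model("side")
def tri(pt,ps):
    o1,d1=ray(mt,[pt]);o2,d2=ray(ms,[ps]);d1=d1[0];d2=d2[0]
    A=np.c_[d1,-d2];k=np.linalg.lstsq(A,o2-o1,rcond=None)[0]
    return (o1+k[0]*d1+o2+k[1]*d2)/2,np.linalg.norm(o1+k[0]*d1-o2-k[1]*d2)
print("bottle",tri((196,248),(207,157)))
print("disc top",tri((90,62),(322,87)))
print("housing",tri((160,135),(268,103)))
print("knob",tri((210,183),(259,174)))
print("side cam",ray(ms,[(250,190)])[0])
print("base",proj(mt,[[0,0,0]]),proj(ms,[[0,0,0],[0.16,.65,.25],[0.45,.6,.25],[.52,-.05,0],[.52,-.05,.3]]),proj(mt,[[.52,-.05,0],[.52,-.05,.3],[.52,.2,.3]]))
from scipy.spatial.transform import Rotation as Ro
s=get_state();R=Ro.from_euler('xyz',s["eef_rot"],degrees=True).as_matrix();print(R)
m=camera_model("wrist");Rc=cv2.Rodrigues(m["rvec"])[0];o,_=ray(m,[(1,1)])
print("cam in tool",R.T@(o-s["tcp_pos"]),"\n",R.T@Rc.T)
E
```

```text
bottle (array([ 0.4027, -0.0002,  0.1612]), np.float64(0.0019435943140060832))
disc top (array([0.835 , 0.2344, 0.3139]), np.float64(0.008912814974285973))
housing (array([0.6258, 0.0478, 0.3411]), np.float64(0.016857730170595112))
knob (array([ 0.5824, -0.0248,  0.0989]), np.float64(0.007403710078145347))
side cam [ 0.5268 -1.052   0.8315]
base [[204.9915 394.7441]] [[104.4704 195.6336]
 [163.8752  70.0116]
 [223.6213  72.2485]
 [241.3084 200.4782]
 [239.1339 127.6756]] [[222.7333 209.0059]
 [208.4674 190.7408]
 [ 96.0161 192.502 ]]
[[-0.0002 -0.2435 -0.9699]
 [-0.0013 -0.9699  0.2435]
 [-1.      0.0013 -0.0002]]
cam in tool [-0.1399 -0.0001 -0.0772] 
 [[-0.0013 -0.286   0.9582]
 [ 1.     -0.0009  0.0011]
 [ 0.0005  0.9582  0.286 ]]
```

step_arm:
  steps:
    - [[-1,0,0],1]
    - [[-1,0,0],1]
    - [[-1,0,0],1]
    - [[-1,0,0],1]
    - [[-0.5,0,0],1]
    - [[0,0,0],1]
    - [[0,0,0],1]
    - [[0,0,0],1]
    - [[0,0,0],1]
    - [[0,0,0],1]
    - [[0,0,0],1]
    - [[0,0,0],1]
    - [[0,0,0],1]
    - [[0,0,0],1]
    - [[0,0,0],1]
    - [[0,0,0],1]
    - [[0,0,0],1]
    - [[0,0,0],1]
    - [[0,0,0],1]
    - [[0,0,0],0.5]
  fingers: 0
  grip_force: 10

```text
time_s: 1.82
tcp_pos: [0.1642, 0.6546, 0.3351]
eef_rot: [-151.7, 90.0, -103.1]
contact_force: [0.4, -0.4, 0.5]
gripper_width: 0.0876
```

```bash
cat >> h.py <<'E'
from scipy.spatial.transform import Rotation as Ro
np.set_printoptions(precision=4,suppress=True)
def tool(s=None):
    s=s or get_state(); R=Ro.from_euler('xyz',s["eef_rot"],degrees=True).as_matrix()
    return np.array(s["tcp_pos"]),R,np.degrees(np.arctan2(R[1,2],R[0,2]))
def go(*targets):
    p,R,az=tool(); print("tcp",p,"az",round(az,2),"j",np.round(get_state()["joints"],1))
    for t in targets:
        d=R.T@(np.array(t)-p)/.02; print("units",np.round(d,2)," rows",np.ceil(abs(d).max())); p=np.array(t)
E
python3 -c "
from h import *
go((.36,.30,.335),(.44,.02,.335),(.50,-.27,.31))"
```

```text
tcp [0.1642 0.6546 0.3351] az 48.58 j [  92.4   18.4    9.    -0.   -80.7 -133.8]
units [  0.02 -19.07  -6.82]  rows 20.0
units [  0.01 -12.26  -7.85]  rows 13.0
units [  1.26 -11.84  -8.89]  rows 12.0
```

step_arm:
  steps:
    - [[0,-0.97,-0.34],0]
    - [[0,-0.97,-0.34],0]
    - [[0,-0.97,-0.34],0]
    - [[0,-0.97,-0.34],0]
    - [[0,-0.97,-0.34],0]
    - [[0,-0.97,-0.34],0]
    - [[0,-0.97,-0.34],0]
    - [[0,-0.97,-0.34],0]
    - [[0,-0.97,-0.34],0]
    - [[0,-0.97,-0.34],0]
    - [[0,-0.97,-0.34],0]
    - [[0,-0.97,-0.34],0]
    - [[0,-0.97,-0.34],0]
    - [[0,-0.97,-0.34],0]
    - [[0,-0.97,-0.34],0]
    - [[0,-0.97,-0.34],0]
    - [[0,-0.97,-0.34],0]
    - [[0,-0.97,-0.34],0]
    - [[0,-0.97,-0.34],0]
    - [[0,-0.97,-0.34],0]

```text
time_s: 3.48
tcp_pos: [0.3678, 0.2955, 0.3356]
eef_rot: [22.4, 90.0, 71.3]
contact_force: [0.4, 0.4, -1.1]
gripper_width: 0.0874
```

step_arm:
  steps:
    - [[0,-1,-0.64],0]
    - [[0,-1,-0.64],0]
    - [[0,-1,-0.64],0]
    - [[0,-1,-0.64],0]
    - [[0,-1,-0.64],0]
    - [[0,-1,-0.64],0]
    - [[0,-1,-0.64],0]
    - [[0,-1,-0.64],0]
    - [[0,-1,-0.64],0]
    - [[0,-1,-0.64],0]
    - [[0,-1,-0.64],0]
    - [[0,-1,-0.64],0]

```text
time_s: 4.48
tcp_pos: [0.4471, 0.0218, 0.3357]
eef_rot: [-21.1, 90.0, 27.9]
contact_force: [0.4, 0.6, -0.2]
gripper_width: 0.0879
```

step_arm:
  steps:
    - [[0.1,-1,-0.75],0]
    - [[0.1,-1,-0.75],0]
    - [[0.1,-1,-0.75],0]
    - [[0.1,-1,-0.75],0]
    - [[0.1,-1,-0.75],0]
    - [[0.1,-1,-0.75],0]
    - [[0.1,-1,-0.75],0]
    - [[0.1,-1,-0.75],0]
    - [[0.1,-1,-0.75],0]
    - [[0.1,-1,-0.75],0]
    - [[0.1,-1,-0.75],0]
    - [[0.1,-1,-0.75],0]
    - [[0,0,0],0]
    - [[0,0,0],0]

```text
time_s: 5.65
tcp_pos: [0.5091, -0.2712, 0.3107]
eef_rot: [119.1, 89.9, 167.8]
contact_force: [0.1, 0.8, -0.4]
gripper_width: 0.0876
```

```bash
python3 - <<'E'
from h import *
import pickle
go()
m=camera_model("wrist");a=capture("wrist");cv2.imwrite("pics/c_w.png",a);pickle.dump(m,open("c_w.pkl","wb"))
E
```

```text
tcp [ 0.5091 -0.2712  0.3107] az 48.78 j [ -8.6   9.3  -6.   -0.  -74.7 -32.6]
```

View pics/c_w.png

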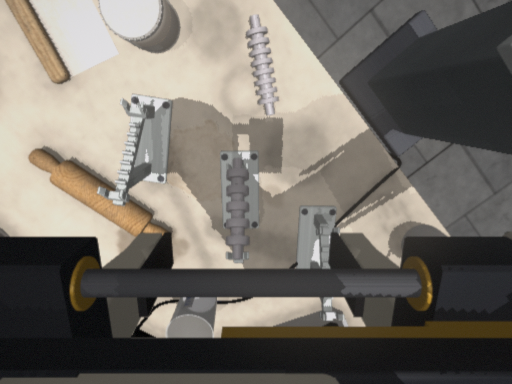

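```bash
python3 - <<'E'
import cv2
a=cv2.imread("pics/c_w.png")
cv2.imwrite("pics/d1.png",cv2.resize(a[85:270,90:350],None,fx=3,fy=3,interpolation=cv2.INTER_CUBIC))
cv2.imwrite("pics/d2.png",cv2.resize(a[130:280,200:350],None,fx=4,fy=4,interpolation=cv2.INTER_CUBIC))
E
```

```text
(no output)
```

View pics/d2.png

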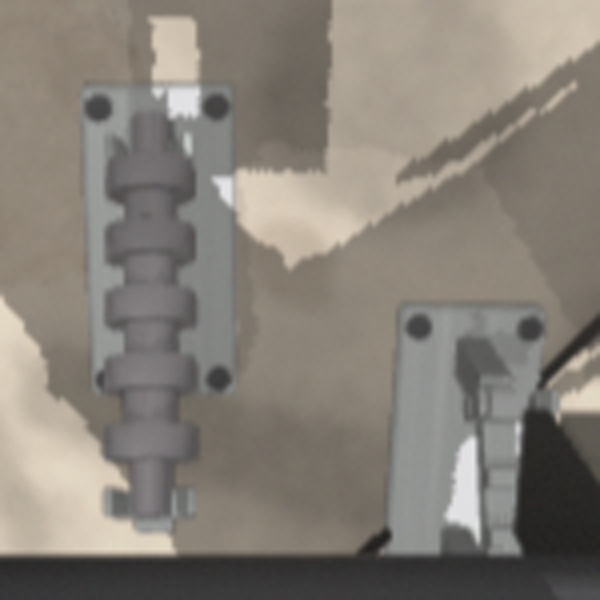

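View pics/d1.png

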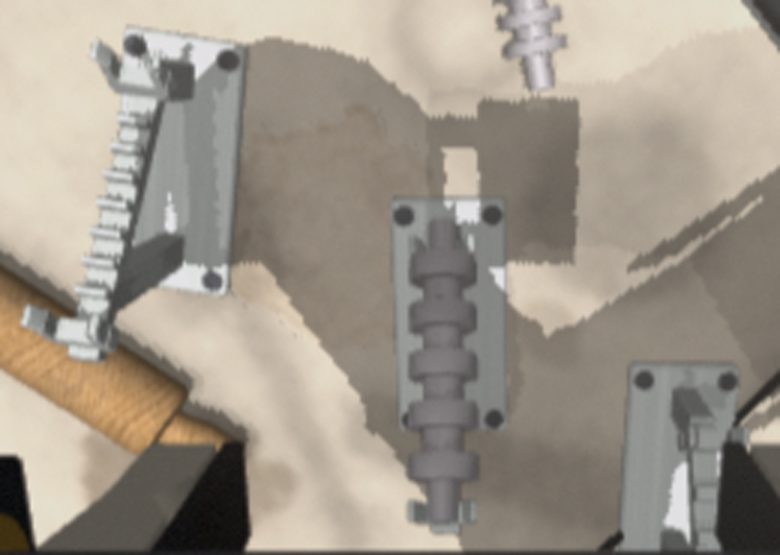

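```bash
cat >> h.py <<'E'
def seat(c,az):
    a=np.radians(az);u=np.array([np.cos(a),np.sin(a),0]);k=np.array([0,0,1.])
    return np.array([c[0],c[1],.095]),u*np.cos(np.pi/6)+k*.5,-u*.5+k*np.cos(np.pi/6)
def azof(p,q): return np.degrees(np.arctan2(q[1]-p[1],q[0]-p[0]))
E
python3 - <<'E'
from h import *
import pickle
m=pickle.load(open("c_w.pkl","rb"))
d2=lambda L:[(200+u/4,130+v/4) for u,v in L]
d1=lambda L:[(90+u/3,85+v/3) for u,v in L]
Z=.009
P=onz(m,d2([(98,107),(216,107),(218,378)]),Z);print(P,np.linalg.norm(P[0]-P[1]),np.linalg.norm(P[2]-P[1]))
c=(P[0]+P[2])/2;az=azof(P[1],P[2]);print("coarse",c,az)
s,x,n=seat(c,az);r=s-.004*x+.005*n;print("pred roller",r)
back=lambda q:(proj(m,q)-[200,130])*4
print("pred px axis ends,mid",back([r-.061*x,r,r+.061*x]))
y=np.cross(n,x)
for k in(-.04,-.02,0,.02,.04): print(k,back([r+k*x+.014*y,r+k*x-.014*y]).ravel(), back([r+k*x+.014*n]).ravel())
print("screw4",back([P[0]+P[2]-P[1]]))
P=onz(m,d1([(135,45),(228,60),(212,280)]),Z);print(P,np.linalg.norm(P[0]-P[1]),np.linalg.norm(P[2]-P[1]))
print("fine",(P[0]+P[2])/2,azof(P[1],P[2]))
P=onz(m,d2([(419,327),(530,327)]),Z);print(P,"med azs",azof(P[0],P[1])+90-180, np.linalg.norm(P[0]-P[1]))
a=np.radians(azof(P[0],P[1])-90)
print("med", P.mean(0)+.052*np.array([np.cos(a),np.sin(a),0]))
E
```

```text
[[ 0.5337 -0.2992  0.009 ]
 [ 0.502  -0.2714  0.009 ]
 [ 0.5697 -0.1925  0.009 ]] 0.04219904499845929 0.10393250526442742
coarse [ 0.5517 -0.2459  0.009 ] 49.34247874712598
pred roller [ 0.5478 -0.2504  0.0973]
pred px axis ends,mid [[150.1872 115.5051]
 [150.1179 307.5894]
 [150.0364 514.9571]]
-0.04 [195.6943 179.5444 104.6417 180.4915] [148.0192 165.9102]
-0.02 [196.2346 242.5404 104.0562 243.4892] [147.9682 231.086 ]
0 [196.7883 307.1144 103.4547 308.0646] [147.9152 297.9556]
0.02 [197.356  373.329  102.8366 374.2806] [147.86  366.589]
0.04 [197.9382 441.2504 102.2012 442.203 ] [147.8025 437.06  ]
screw4 [[107.3622 378.02  ]]
[[ 0.5726 -0.4364  0.009 ]
 [ 0.5456 -0.4041  0.009 ]
 [ 0.6251 -0.3373  0.009 ]] 0.042090080666137515 0.1038623170855148
fine [ 0.5989 -0.3869  0.009 ] 40.02161013648476
[[ 0.4992 -0.1581  0.009 ]
 [ 0.4678 -0.1306  0.009 ]] med azs 48.7306862857277 0.041814775826528525
med [ 0.5178 -0.1053  0.009 ]
```

```bash
python3 -c "
from h import *
go((.5478,-.2504,.20),(.5478,-.2504,.098))"
```

```text
tcp [ 0.5092 -0.2704  0.3111] az 48.83 j [ -8.5   9.3  -6.   -0.  -74.8 -32.6]
units [ 5.55 -0.8   2.03]  rows 6.0
units [ 5.1 -0.   0. ]  rows 6.0
```

step_arm:
  steps:
    - [[0.9,-0.13,0.34],-0.08]
    - [[0.9,-0.13,0.34],0]
    - [[0.9,-0.13,0.34],0]
    - [[0.9,-0.13,0.34],0]
    - [[0.9,-0.13,0.34],0]
    - [[0.9,-0.13,0.34],0]
    - [[0.5,0,0],0]
    - [[0,0,0],0]
    - [[0,0,0],0]
    - [[0,0,0],0]

```text
time_s: 6.53
tcp_pos: [0.5486, -0.2491, 0.195]
eef_rot: [-69.4, 89.9, -19.9]
contact_force: [0.0, -0.2, -0.2]
gripper_width: 0.0875
```

```bash
python3 - <<'E'
from h import *
import pickle
go((.5478,-.2504,.098))
m=camera_model("wrist");a=capture("wrist");cv2.imwrite("pics/e_w.png",a);pickle.dump(m,open("e_w.pkl","wb"))
print(proj(m,[(.5478,-.2504,.0973)]))
E
```

```text
tcp [ 0.5486 -0.2491  0.195 ] az 49.42 j [ -5.8  15.8 -13.    0.  -61.1 -34.8]
units [ 4.85 -0.   -0.08]  rows 5.0
[[250.4042 202.1182]]
```

View pics/e_w.png

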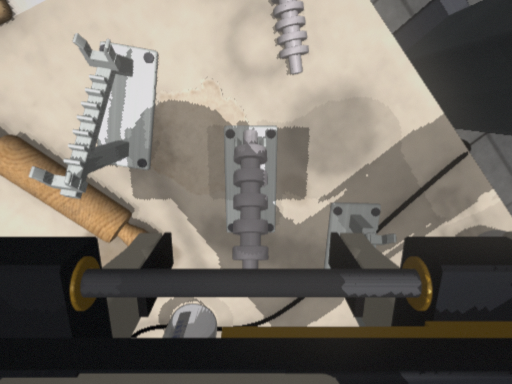

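step_arm:
  steps:
    - [[0.9,0,0],0]
    - [[0.9,0,0],0]
    - [[0.9,0,0],0]
    - [[0.9,0,0],0]
    - [[0.9,0,-0.05],0]
    - [[0.3,0,0],0]
    - [[0,0,0],0]

```text
time_s: 7.17
tcp_pos: [0.547, -0.2498, 0.0969]
eef_rot: [122.4, 89.9, 171.8]
contact_force: [-0.1, -0.3, 0.2]
gripper_width: 0.0878
```

step_arm:
  steps:
    - [[0,0,0],0]
    - [[0,0,0],0]
    - [[0,0,0],0]
    - [[0,0,0],0]
    - [[0,0,0],0]
    - [[0,0,0],0]
    - [[0,0,0],0]
    - [[0,0,0],0]
  fingers: 1
  grip_force: 30

```text
time_s: 7.83
tcp_pos: [0.5477, -0.2497, 0.0977]
eef_rot: [-79.4, 90.0, -30.0]
contact_force: [0.2, 0.3, 0.6]
gripper_width: 0.0403
```

```bash
python3 - <<'E'
from h import *
go((.5478,-.2504,.098)); s=get_state();print(s["gripper_width"],s["contact_force"])
E
```

```text
tcp [ 0.5477 -0.2497  0.0977] az 49.4 j [ -5.9  21.4 -19.4   0.  -49.3 -34.7]
units [-0.02 -0.03 -0.03]  rows 1.0
0.040330000647444526 [0.1502 0.2747 0.5746]
```

Still closing; wait a little more.

step_arm:
  steps:
    - [[0,0,0],0]
    - [[0,0,0],0]
    - [[0,0,0],0]
    - [[0,0,0],0]
    - [[0,0,0],0]
  grip_force: 45

```text
time_s: 8.25
tcp_pos: [0.5477, -0.2497, 0.0976]
eef_rot: [-118.8, 90.0, -69.4]
contact_force: [-0.8, -0.9, 0.7]
gripper_width: 0.0263
```

```bash
python3 - <<'E'
from h import *
go((.5178-.02*0,-.1053,.2)); s=get_state();print(s["gripper_width"],s["contact_force"])
E
```

```text
tcp [ 0.5477 -0.2497  0.0976] az 49.4 j [ -5.9  21.4 -19.4   0.  -49.3 -34.7]
units [-5.12  5.84  4.51]  rows 6.0
0.02633802113051032 [-0.8397 -0.885   0.6721]
```

step_arm:
  steps:
    - [[-0.4,0,-0.2],0]
    - [[-0.6,0,-0.2],0]
    - [[-0.8,0,0],0]
    - [[-1,0,0],0]
    - [[-1,0,0],0]
    - [[-1,0,0],0]
    - [[-1,0,0],0]
    - [[-1,0,0],0]
    - [[0,0,0],0]
    - [[0,0,0],0]

```text
time_s: 9.08
tcp_pos: [0.5426, -0.256, 0.2356]
eef_rot: [-54.5, 89.8, -5.1]
contact_force: [-0.9, -0.3, -3.1]
gripper_width: 0.0263
```

```bash
python3 - <<'E'
from h import *
import pickle
go((.5178,-.1053,.2)); s=get_state();print(s["gripper_width"],s["contact_force"])
m=camera_model("wrist");a=capture("wrist");cv2.imwrite("pics/f_w.png",a);pickle.dump(m,open("f_w.pkl","wb"))
cv2.imwrite("pics/f_s.png",cv2.resize(capture("side")[100:300,150:350],None,fx=3,fy=3))
E
```

```text
tcp [ 0.5426 -0.256   0.2356] az 49.38 j [ -6.6  13.8 -10.1  -0.  -65.9 -34. ]
units [1.77 5.85 4.91]  rows 6.0
0.026327437221515156 [-0.8765 -0.3258 -3.0837]
```

View pics/f_w.png

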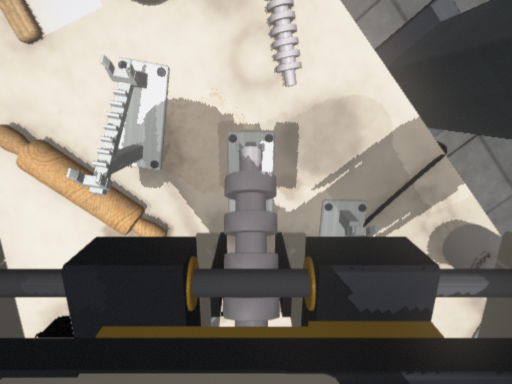

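View pics/f_s.png

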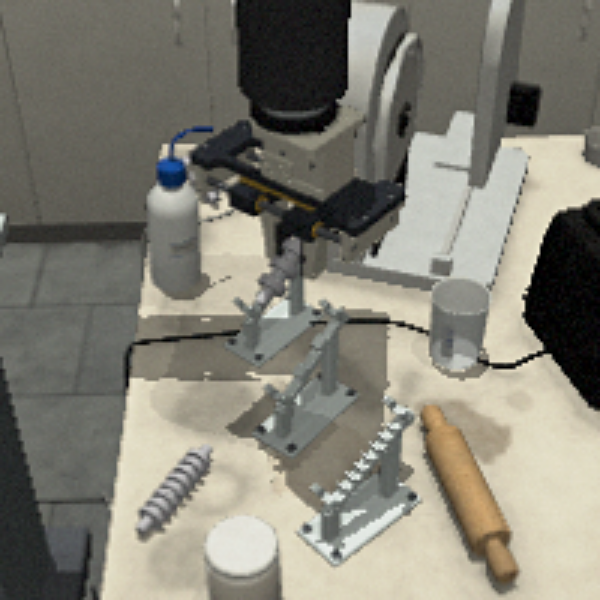

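```bash
python3 - <<'E'
from h import *
import pickle
go((.425,-.21,.245))
m=pickle.load(open("f_w.pkl","rb"))
P=onz(m,[(327.5,207),(369,206.5)],.009);print(P)
p,R,az=tool()
a=np.radians(az)
_,x,n=seat(p,az)
print(proj(m,[p-.061*x,p-.061*x+.006*n,p-.045*x+.014*n,p-.035*x+.014*n,p-.025*x+.014*n,p-.015*x+.014*n]))
E
python3 -c "
import cv2
a=cv2.imread('pics/f_w.png');cv2.imwrite('pics/f2.png',cv2.resize(a[120:240,190:390],None,fx=4,fy=4,interpolation=cv2.INTER_CUBIC))"
```

```text
tcp [ 0.5416 -0.2556  0.2332] az 49.37 j [ -6.6  14.  -10.3  -0.  -65.8 -34. ]
units [-0.58  5.91 -2.06]  rows 6.0
[[ 0.5005 -0.159   0.009 ]
 [ 0.461  -0.1261  0.009 ]]
[[252.2403 149.2019]
 [252.2674 144.9823]
 [252.3119 168.6726]
 [252.3153 188.027 ]
 [252.3189 207.9749]
 [252.3226 228.5454]]
```

View pics/f2.png

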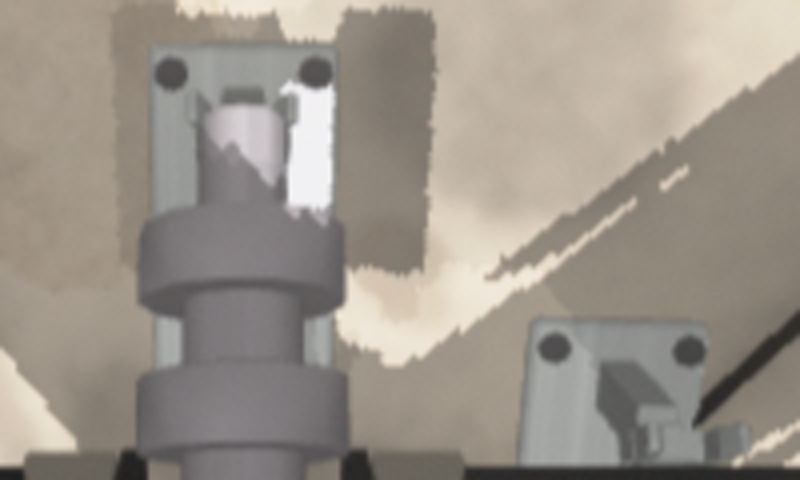

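step_arm:
  steps:
    - [[-0.1,0.95,-0.33],0]
    - [[-0.1,0.95,-0.33],0]
    - [[-0.1,0.95,-0.33],0]
    - [[-0.1,0.95,-0.33],0]
    - [[-0.1,0.95,-0.33],0]
    - [[-0.1,0.95,-0.33],0]
    - [[0,0,0],0]
    - [[0,0,0],0]
    - [[0,0,0],0]

```text
time_s: 9.93
tcp_pos: [0.4302, -0.2117, 0.2452]
eef_rot: [128.4, 90.0, 177.8]
contact_force: [-0.1, -0.2, -2.1]
gripper_width: 0.0264
```

```bash
python3 - <<'E'
from h import *
import pickle
go()
m=camera_model("wrist");a=capture("wrist");cv2.imwrite("pics/g_w.png",a);pickle.dump(m,open("g_w.pkl","wb"))
go()
cv2.imwrite('pics/g2.png',cv2.resize(a[90:250,150:350],None,fx=4,fy=3.75,interpolation=cv2.INTER_CUBIC))
E
```

```text
tcp [ 0.4302 -0.2117  0.2452] az 49.41 j [ -2.6   1.8 -23.1   0.  -65.  -38. ]
tcp [ 0.4304 -0.2117  0.2451] az 49.4 j [ -2.6   1.9 -23.1   0.  -65.  -38. ]
```

View pics/g_w.png

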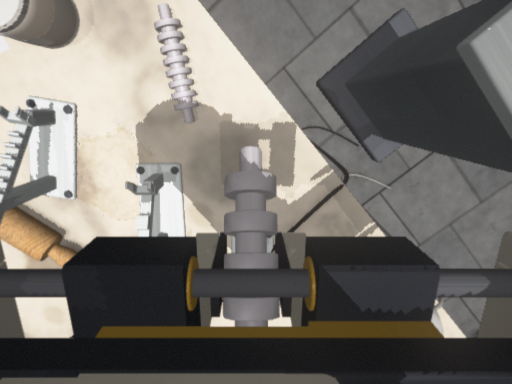

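View pics/g2.png

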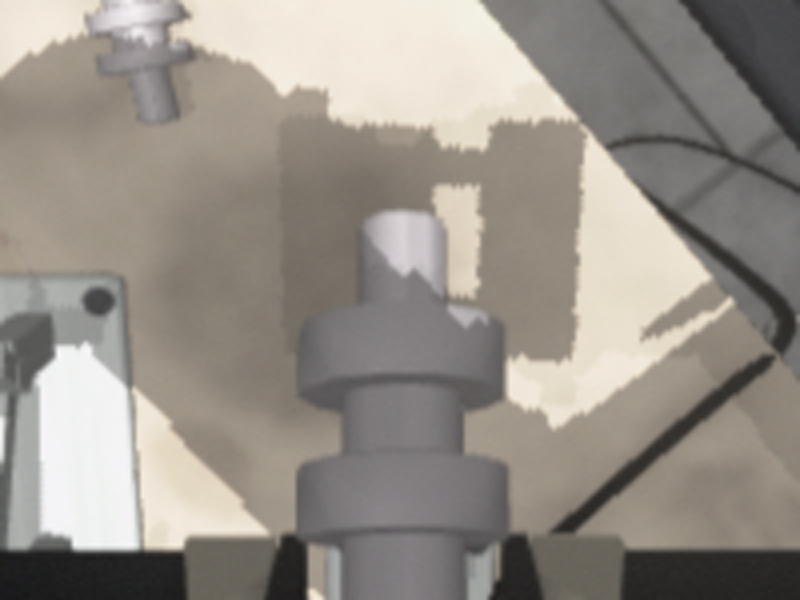

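```bash
python3 - <<'E'
from h import *
import pickle
go((.531,-.228,.365))
m=pickle.load(open("f_w.pkl","rb"))
P=onz(m,[(328.75,207),(362.5,207.75)],.009);print(P,np.linalg.norm(P[0]-P[1]),azof(P[0],P[1])-90)
E
```

```text
tcp [ 0.4304 -0.2117  0.2451] az 49.4 j [ -2.6   1.9 -23.1   0.  -65.  -38. ]
units [-6.   -4.34  2.65]  rows 6.0
[[ 0.4993 -0.158   0.009 ]
 [ 0.468  -0.1299  0.009 ]] 0.04202346177830039 48.06589219821029
```

step_arm:
  steps:
    - [[-1,-0.72,0.44],0]
    - [[-1,-0.72,0.44],0]
    - [[-1,-0.72,0.44],0]
    - [[-1,-0.72,0.44],0]
    - [[-1,-0.72,0.44],0]
    - [[-1,-0.72,0.44],0]
    - [[0,0,0],0]
    - [[0,0,0],0]
    - [[0,0,0],0]

```text
time_s: 10.73
tcp_pos: [0.5299, -0.2277, 0.3638]
eef_rot: [113.6, 89.8, 163.0]
contact_force: [-0.9, -0.3, -1.9]
gripper_width: 0.0263
```

```bash
python3 - <<'E'
from h import *
import pickle
go()
m=camera_model("wrist");a=capture("wrist");cv2.imwrite("pics/i_w.png",a);pickle.dump(m,open("i_w.pkl","wb"))
cv2.imwrite('pics/i2.png',cv2.resize(a[140:260,200:360],None,fx=5,fy=5,interpolation=cv2.INTER_CUBIC))
print((proj(m,[(.4993,-.1581,.009),(.468,-.1303,.009),(.5679,-.0807,.009),(.5366,-.0529,.009)])-[200,140])*5)
E
```

```text
tcp [ 0.5299 -0.2277  0.3638] az 49.38 j [ -3.9   8.3  -0.5  -0.  -81.3 -36.8]
[[460.9867 172.5051]
 [589.2624 174.5395]
 [444.8891 465.949 ]
 [566.1402 467.7424]]
```

View pics/i2.png

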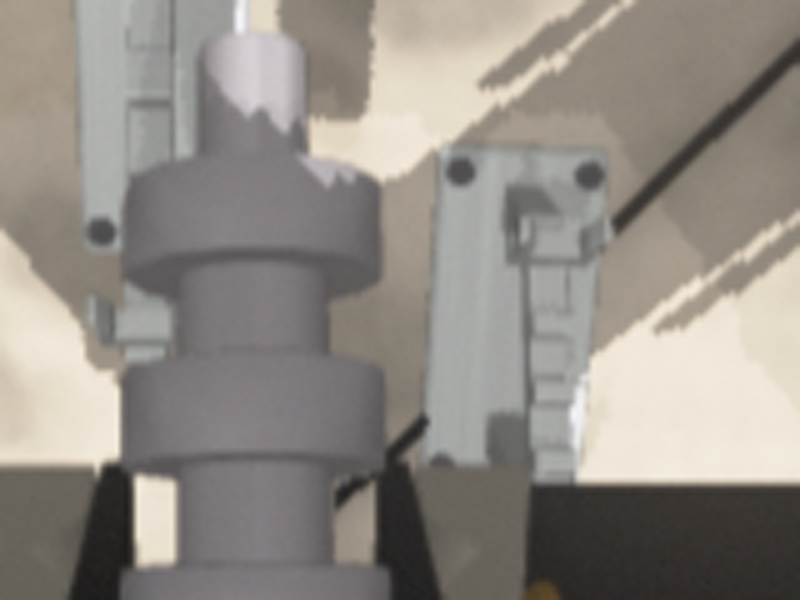

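```bash
python3 - <<'E'
from h import *
import pickle
m=pickle.load(open("i_w.pkl","rb"));p=np.array([.5299,-.2277,.3638]);az=49.38
s,x,n=seat(p,az);y=np.cross(n,x)
t=np.radians(np.arange(-90,91,10))
for k,r in((-.061,.006),(-.045,.014),(-.035,.014),(-.025,.014),(-.015,.014),(-.005,.014)):
    q=[p+k*x+r*(np.cos(a)*n+np.sin(a)*y) for a in t]
    z=(proj(m,q)-[200,140])*5
    print(k,z[[0,9,18]].ravel(), "vmin/max",z[:,1].min(),z[:,1].max())
sm,x,n=seat((.5183,-.1055),48.1)
ap=sm+.04*n; print("approach",ap); go((ap[0],ap[1],.30),ap)
E
```

```text
-0.061 [196.7557  52.0844 251.4324  30.745  306.0591  51.9863] vmin/max 30.744981709905517 52.08439688141425
-0.045 [121.2025 191.9523 251.6684 150.8419 381.9567 191.6821] vmin/max 150.84187039377014 191.95226180264896
-0.035 [119.4698 282.555  251.801  248.9786 383.9296 282.2572] vmin/max 248.97860824939556 282.5549983210013
-0.025 [117.6848 375.772  251.9377 350.2043 385.9617 375.4451] vmin/max 350.2043347070955 375.77202453838265
-0.015 [115.8451 471.7232 252.0789 454.6737 388.0557 471.3656] vmin/max 454.67369566829746 471.7231801096772
-0.005 [113.948  570.536  252.2246 562.5523 390.2147 570.146 ] vmin/max 562.552251096321 570.5360373766778
approach [ 0.5049 -0.1204  0.1296]
tcp [ 0.5295 -0.2277  0.3639] az 49.38 j [ -3.8   8.3  -0.6  -0.  -81.3 -36.8]
units [3.2  4.42 3.27]  rows 5.0
units [ 8.52 -0.02  0.01]  rows 9.0
```

step_arm:
  steps:
    - [[0.64,0.88,0.65],0.21]
    - [[0.64,0.88,0.65],0]
    - [[0.64,0.88,0.65],0]
    - [[0.64,0.88,0.65],0]
    - [[0.64,0.88,0.65],0]
    - [[0.9,0,0],0]
    - [[0.9,0,0],0]
    - [[0.9,0,0],0]
    - [[0.9,0,0],0]
    - [[0.9,0,0],0]
    - [[0.9,0,0],0]
    - [[0.9,0,0],0]
    - [[0.9,0,0],0]
    - [[0.6,0,0],0]
    - [[0,0,0],0]
    - [[0,0,0],0]
    - [[0,0,0],0]

```text
time_s: 12.2
tcp_pos: [0.5076, -0.1209, 0.1462]
eef_rot: [-71.5, 90.0, -23.4]
contact_force: [0.3, 0.3, -1.7]
gripper_width: 0.0266
```

```bash
python3 - <<'E'
from h import *
import pickle
sm,x,n=seat((.5183,-.1055),48.1)
go(sm+.04*n,sm+.008*n,sm); print(get_state()["contact_force"])
m=camera_model("wrist");a=capture("wrist");cv2.imwrite("pics/j_w.png",a);pickle.dump(m,open("j_w.pkl","wb"))
b=capture("side");cv2.imwrite('pics/j2.png',cv2.resize(b[150:280,180:310],None,fx=4,fy=4,interpolation=cv2.INTER_CUBIC))
E
```

```text
tcp [ 0.5076 -0.1209  0.1462] az 48.15 j [  8.2  11.3 -26.4   0.  -52.3 -50.1]
units [ 0.83  0.12 -0.07]  rows 1.0
units [1.39 0.   0.8 ]  rows 2.0
units [0.35 0.   0.2 ]  rows 1.0
[ 0.3407  0.2858 -1.7457]
```

View pics/j_w.png

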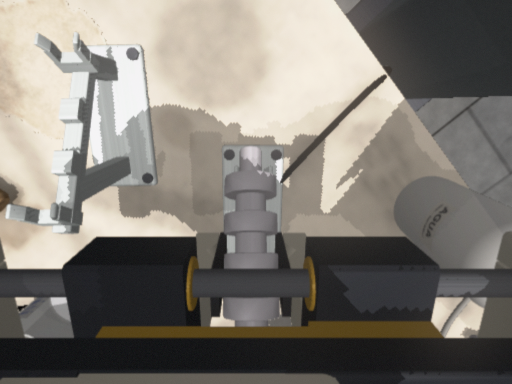

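View pics/j2.png

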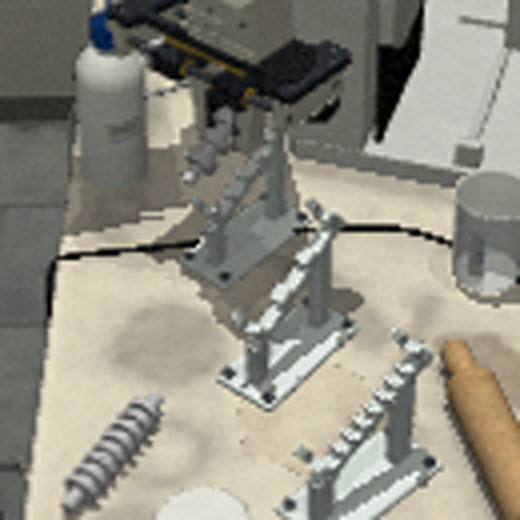

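```bash
python3 - <<'E'
from h import *
import pickle
m=pickle.load(open("j_w.pkl","rb"));a=cv2.imread("pics/j_w.png")
c=a[130:190,205:300];cv2.imwrite("pics/j3.png",cv2.resize(c,None,fx=8,fy=8,interpolation=cv2.INTER_CUBIC))
P=onz(m,[(229.5,155),(277,155)],.009);print(P,np.linalg.norm(P[0]-P[1]),azof(P[0],P[1])-90, P.mean(0)+.052*np.array([.668,.744,0]))
E
```

```text
[[ 0.4995 -0.1583  0.009 ]
 [ 0.4678 -0.1299  0.009 ]] 0.04256745212154929 48.1301268613133 [ 0.5184 -0.1054  0.009 ]
```

View pics/j3.png

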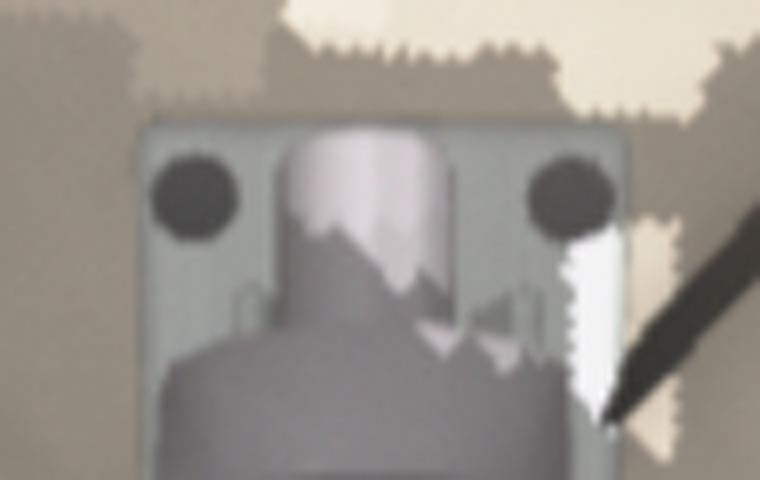

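step_arm:
  steps:
    - [[0.8,0.12,-0.07],0]
    - [[0.46,0,0.27],0]
    - [[0.46,0,0.27],0]
    - [[0.46,0,0.26],0]
    - [[0,0,0],0]
    - [[0,0,0],0]
    - [[0,0,0],0]

```text
time_s: 12.88
tcp_pos: [0.5156, -0.1082, 0.102]
eef_rot: [150.4, 90.0, -161.5]
contact_force: [0.3, 0.1, -1.9]
gripper_width: 0.0262
```

```bash
python3 - <<'E'
from h import *
import pickle
sm,x,n=seat((.5183,-.1055),48.1)
go(sm); print(get_state()["contact_force"]);p,_,_=tool();print("rel seat",(p-sm)@x,(p-sm)@np.cross(n,x),(p-sm)@n)
E
```

```text
tcp [ 0.5156 -0.1082  0.102 ] az 48.15 j [  9.5  14.9 -28.6   0.  -46.5 -51.4]
units [ 0.35 -0.01  0.19]  rows 1.0
[ 0.3124  0.1392 -1.8828]
rel seat 0.0001990917966370213 0.00024015353911382195 0.00800261950987379
```

Excellent. Now the last 8 mm slowly along the normal.

step_arm:
  steps:
    - [[0.08,0,0.05],0]
    - [[0.08,0,0.05],0]
    - [[0.08,0,0.05],0]
    - [[0.08,0,0.04],0]
    - [[0,0,0],0]
    - [[0,0,0],0]

```text
time_s: 13.38
tcp_pos: [0.5182, -0.1054, 0.0956]
eef_rot: [-47.3, 90.0, 0.8]
contact_force: [0.7, -1.3, -1.6]
gripper_width: 0.0266
```

```bash
python3 - <<'E'
from h import *
import pickle
sm,x,n=seat((.5183,-.1055),48.1)
go(sm); s=get_state();print(s["contact_force"],s["moment"]);p,_,_=tool();print("rel seat",(p-sm)@x,(p-sm)@np.cross(n,x),(p-sm)@n)
E
```

```text
tcp [ 0.5182 -0.1054  0.0956] az 48.14 j [  9.8  15.5 -28.8   0.  -45.7 -51.6]
units [ 0.03 -0.01 -0.  ]  rows 1.0
[ 0.7331 -1.3362 -1.5856] [-0.254  -0.5914 -0.0551]
rel seat 0.00030855886629994374 0.00011795727547515988 0.0005067073797400169
```

step_arm:
  steps:
    - [[0.03,0,0.02],0]
    - [[0,0,0],0]
    - [[0,0,0],0]
  grip_force: 3

```text
time_s: 13.63
tcp_pos: [0.5182, -0.1052, 0.0952]
eef_rot: [-144.8, 90.0, -96.7]
contact_force: [0.1, -0.1, 0.3]
gripper_width: 0.0278
```

step_arm:
  steps:
    - [[0,0,0],0]
    - [[0,0,0],0]
    - [[0,0,0],0]
    - [[0,0,0],0]
    - [[0,0,0],0]
    - [[0,0,0],0]
  fingers: 0

```text
time_s: 14.13
tcp_pos: [0.5183, -0.1051, 0.0949]
eef_rot: [-35.6, 90.0, 12.5]
contact_force: [0.3, -0.1, -0.1]
gripper_width: 0.062
```

step_arm:
  steps:
    - [[-0.5,0,0],0]
    - [[-1,0,0],0]
    - [[-1,0,0],0]
    - [[-1,0,0],0]
    - [[-1,0,0],0]
    - [[-1,0,0],0]
    - [[0,0,0],0]

```text
time_s: 14.72
tcp_pos: [0.5204, -0.1053, 0.21]
eef_rot: [-50.2, 89.6, -2.1]
contact_force: [0.5, -0.3, 1.0]
gripper_width: 0.0874
```

```bash
python3 - <<'E'
from h import *
import pickle
go(); sm,x,n=seat((.5183,-.1055),48.1)
m=camera_model("wrist");a=capture("wrist");cv2.imwrite("pics/k_w.png",a)
cv2.imwrite("pics/k2.png",cv2.resize(a[110:240,190:320],None,fx=5,fy=4.6,interpolation=cv2.INTER_CUBIC))
b=capture("side");cv2.imwrite('pics/k3.png',cv2.resize(b[150:280,180:310],None,fx=4,fy=4,interpolation=cv2.INTER_CUBIC))
for k in(-.061,-.045,-.035,-.025,-.015,-.005,.005,.015):
    r=.006 if k<-.05 else .014
    print(k,((proj(m,[sm+k*x+r*n])-[190,110])*[5,4.6]).ravel())
E
```

```text
tcp [ 0.5204 -0.1053  0.21  ] az 48.19 j [  9.8   8.3 -20.8   0.1 -60.5 -51.7]
-0.061 [315.4583  76.3798]
-0.045 [315.4197 137.3273]
-0.035 [315.3028 188.5142]
-0.025 [315.1839 240.6031]
-0.015 [315.0629 293.6189]
-0.005 [314.9398 347.5878]
0.005 [314.8146 402.5367]
0.015 [314.6872 458.4939]
```

View pics/k2.png

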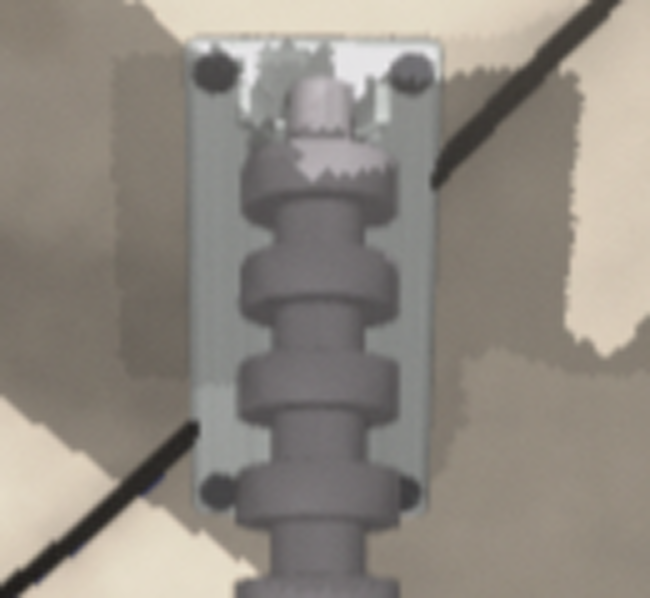

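View pics/k3.png

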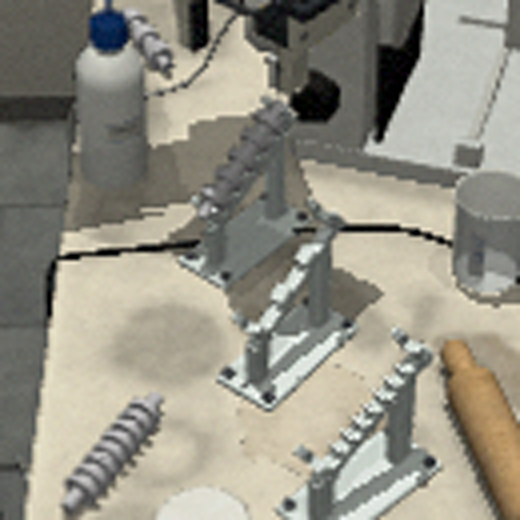

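step_arm:
  steps:
    - [[-1,0.5,0],0]
    - [[-1,0.5,0],0]
    - [[-1,0.5,0],0]
    - [[-1,0.5,0],0]
    - [[-1,0.5,0],0]
    - [[-1,0.5,0],0]
    - [[-0.4,1,0],-1]
    - [[0,0,0],-1]
    - [[0,0,0],-1]
    - [[0,0,0],-1]
    - [[0,0,0],-1]
    - [[0,0,0],-1]
    - [[0,0,0],-1]
    - [[0,0,0],-1]
    - [[0,0,0],-1]
    - [[0,0,0],-1]
    - [[0,0,0],-0.8]

```text
time_s: 16.23
tcp_pos: [0.4582, -0.0518, 0.3322]
eef_rot: [74.0, 89.9, -172.8]
contact_force: [-0.3, 0.7, 0.6]
gripper_width: 0.0877
```

```bash
python3 - <<'E'
from h import *
go((.425,.17,.335))
E
```

```text
tcp [ 0.4582 -0.0518  0.3322] az 113.25 j [ 18.1  -2.9 -16.4  -0.  -76.6   5.1]
units [-0.14 -2.85 10.84]  rows 11.0
```

step_arm:
  steps:
    - [[0,-0.26,0.98],0]
    - [[0,-0.26,0.98],0]
    - [[0,-0.26,0.98],0]
    - [[0,-0.26,0.98],0]
    - [[0,-0.26,0.98],0]
    - [[0,-0.26,0.98],0]
    - [[0,-0.26,0.98],0]
    - [[0.2,-0.26,0.98],0]
    - [[0.5,-0.26,0.98],0]
    - [[0.8,-0.26,0.98],0]
    - [[0.9,-0.26,0.98],0]
    - [[0.5,0,0],0]
    - [[0,0,0],0]
    - [[0,0,0],0]

```text
time_s: 17.4
tcp_pos: [0.427, 0.1686, 0.2745]
eef_rot: [118.6, 89.9, -128.5]
contact_force: [1.0, -0.2, 0.2]
gripper_width: 0.0878
```

```bash
python3 - <<'E'
from h import *
import pickle
go()
m=camera_model("wrist");a=capture("wrist");cv2.imwrite("pics/l_w.png",a);pickle.dump(m,open("l_w.pkl","wb"))
print(proj(m,[(.4145,.2066,.014)]))
E
```

```text
tcp [0.427  0.1686 0.2745] az 112.97 j [ 46.3  -1.4 -22.5   0.  -69.  -23.3]
[[247.4432 194.7481]]
```

View pics/l_w.png

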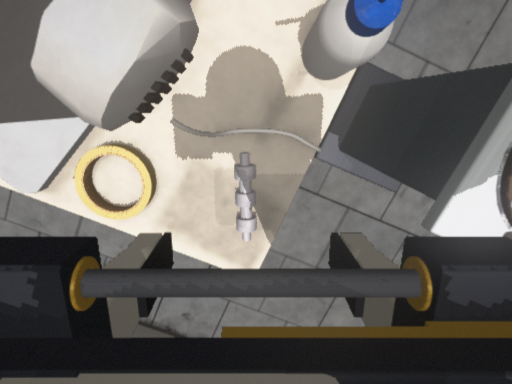

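```bash
python3 - <<'E'
from h import *
a=cv2.imread("pics/l_w.png")
cv2.imwrite("pics/l2.png",cv2.resize(a[145:250,200:290],None,fx=6,fy=5.7,interpolation=cv2.INTER_CUBIC))
E
```

```text
(no output)
```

View pics/l2.png

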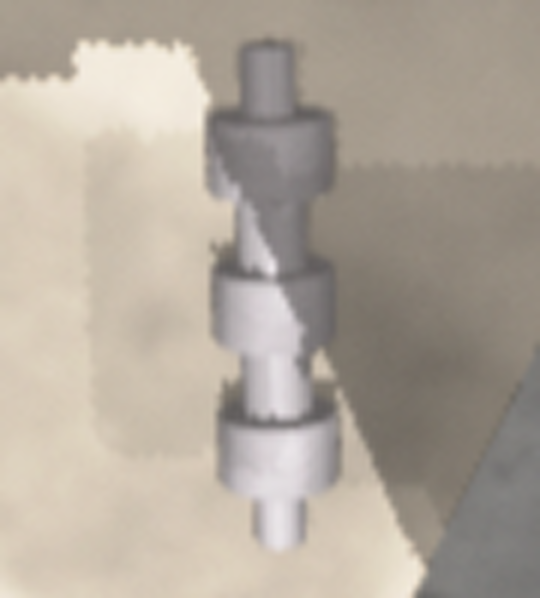

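```bash
python3 - <<'E'
from h import *
import pickle
m=pickle.load(open("l_w.pkl","rb"))
P=onz(m,[(200+u/6,145+v/5.7) for u,v in((267,42),(279,548),(273,308))],.014)
print(P,np.linalg.norm(P[0]-P[1]),azof(P[0],P[1]),P[:2].mean(0))
E
```

```text
[[0.4401 0.1555 0.014 ]
 [0.3894 0.2698 0.014 ]
 [0.4146 0.2132 0.014 ]] 0.12499557904607017 113.90860894749123 [0.4147 0.2126 0.014 ]
```

```bash
python3 - <<'E'
from h import *
go((.3979,.236,.10))
E
```

```text
tcp [0.4275 0.1686 0.2753] az 112.94 j [ 46.2  -1.4 -22.4   0.  -69.1 -23.3]
units [8.76 0.05 3.68]  rows 9.0
```

step_arm:
  steps:
    - [[0.8,0,0.41],-0.15]
    - [[0.98,0,0.41],0]
    - [[1,0,0.41],0]
    - [[1,0,0.41],0]
    - [[1,0,0.41],0]
    - [[1,0,0.41],0]
    - [[1,0,0.41],0]
    - [[1,0,0.41],0]
    - [[1,0.05,0.4],0]
    - [[0,0,0],0]
    - [[0,0,0],0]

```text
time_s: 18.37
tcp_pos: [0.3971, 0.2357, 0.0996]
eef_rot: [136.1, 89.9, -110.1]
contact_force: [0.1, 0.1, 0.7]
gripper_width: 0.0875
```

```bash
python3 - <<'E'
from h import *
import pickle
go((.3979,.236,.023))
m=camera_model("wrist");a=capture("wrist");cv2.imwrite("pics/m_w.png",a)
E
```

```text
tcp [0.3971 0.2357 0.0996] az 113.84 j [ 55.2   9.4 -36.6   0.  -44.  -31.4]
units [ 3.83 -0.05  0.  ]  rows 4.0
```

View pics/m_w.png

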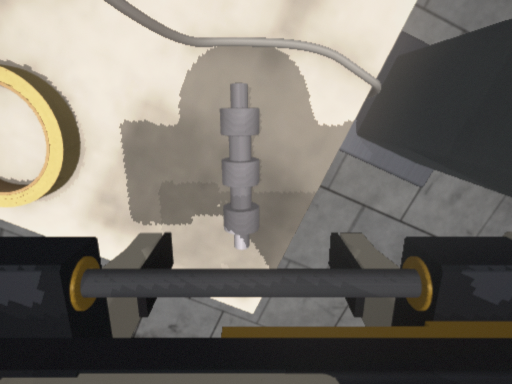

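step_arm:
  steps:
    - [[0.9,0,0],0]
    - [[0.9,0,0],0]
    - [[0.9,0,0],0]
    - [[0.7,0,0],0]
    - [[0.35,0,0],0]
    - [[0,0,0],0]
    - [[0,0,0],0]

```text
time_s: 19.0
tcp_pos: [0.3975, 0.2364, 0.0253]
eef_rot: [-70.5, 89.9, 43.3]
contact_force: [-0.7, -0.5, -0.1]
gripper_width: 0.0877
```

step_arm:
  steps:
    - [[0,0,0],0]
    - [[0,0,0],0]
    - [[0,0,0],0]
    - [[0,0,0],0]
    - [[0,0,0],0]
    - [[0,0,0],0]
    - [[0,0,0],0]
    - [[0,0,0],0]
    - [[0,0,0],0]
    - [[0,0,0],0]
    - [[0,0,0],0]
    - [[0,0,0],0]
  fingers: 1
  grip_force: 5

```text
time_s: 20.0
tcp_pos: [0.3968, 0.2361, 0.0244]
eef_rot: [-47.5, 90.0, 66.3]
contact_force: [1.0, 1.5, -0.1]
gripper_width: 0.0278
```

```bash
python3 - <<'E'
from h import *
go(); s=get_state();print(s["gripper_width"],s["contact_force"])
m=camera_model("wrist");a=capture("wrist");cv2.imwrite("pics/n_w.png",a)
E
```

```text
tcp [0.3968 0.2361 0.0244] az 113.84 j [ 55.3  16.6 -41.1  -0.  -32.3 -31.5]
0.02778629703001877 [ 1.0215  1.4603 -0.0877]
```

View pics/n_w.png

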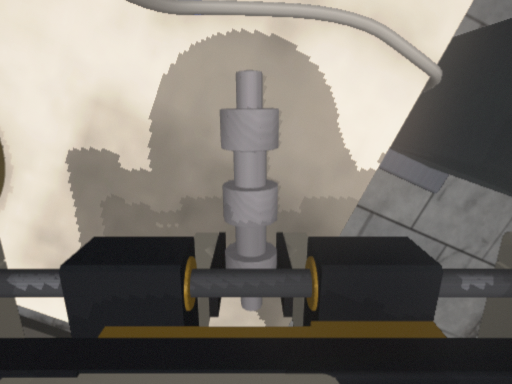

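step_arm:
  steps:
    - [[-0.21,0,-0.05],0]
    - [[-0.21,0,-0.06],0]
    - [[-0.2,0,-0.07],0]
    - [[-0.2,0,-0.08],0]
    - [[-0.19,0,-0.1],0]
    - [[-0.19,0,-0.1],0]
    - [[-0.18,0,-0.12],0]
    - [[-0.17,0,-0.12],0]
    - [[-0.12,0,-0.07],0]
    - [[-0.11,0,-0.07],0]
    - [[0,0,0],0]
    - [[0,0,0],0]

```text
time_s: 21.05
tcp_pos: [0.4036, 0.2206, 0.06]
eef_rot: [-57.1, 90.0, 56.8]
contact_force: [0.2, 1.1, -0.9]
gripper_width: 0.0276
```

```bash
python3 - <<'E'
from h import *
import pickle
go(); s=get_state();print(s["gripper_width"],s["contact_force"])
m=camera_model("wrist");a=capture("wrist");cv2.imwrite("pics/o_w.png",a);pickle.dump(m,open("o_w.pkl","wb"))
cv2.imwrite("pics/o_s.png",capture("side"))
E
```

```text
tcp [0.4036 0.2206 0.06  ] az 113.82 j [ 53.3  12.9 -39.3  -0.  -37.8 -29.5]
0.02762832895845845 [ 0.1913  1.0647 -0.9059]
```

View pics/o_w.png

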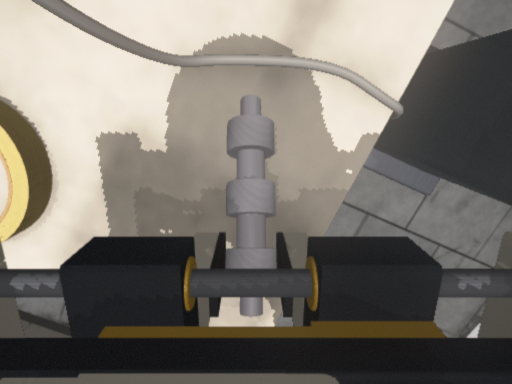

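View pics/o_s.png

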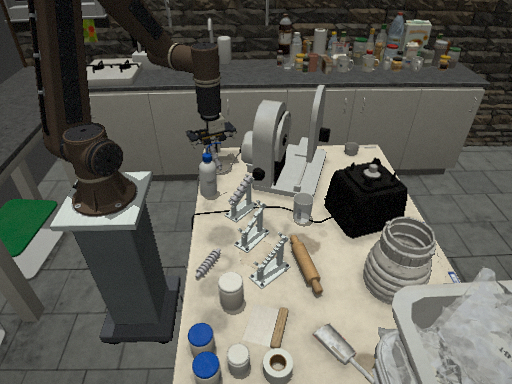

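step_arm:
  steps:
    - [[0,0,0],0]
    - [[0,0,0],0]
    - [[-0.3,0,0],0]
    - [[-0.8,0,0],0]
    - [[-1,0,0],0]
    - [[-1,0,0],0]
    - [[-1,0,0],0]
    - [[-1,0,0],0]
    - [[0,0,0],0]
    - [[0,0,0],0]
  grip_force: 58

```text
time_s: 21.98
tcp_pos: [0.4038, 0.2212, 0.1631]
eef_rot: [-57.6, 89.8, 56.2]
contact_force: [-0.0, 0.3, -2.4]
gripper_width: 0.0264
```

```bash
python3 - <<'E'
from h import *
import pickle
go(); s=get_state();print(s["gripper_width"],s["contact_force"])
m=camera_model("wrist");a=capture("wrist");cv2.imwrite("pics/q_w.png",a);pickle.dump((m,tool()),open("q_w.pkl","wb"))
cv2.imwrite("pics/q2.png",cv2.resize(a[80:240,190:310],None,fx=5,fy=5,interpolation=cv2.INTER_CUBIC))
E
```

```text
tcp [0.4038 0.2212 0.1631] az 113.83 j [ 53.3   4.3 -32.3  -0.  -53.2 -29.5]
0.026357890183774737 [-0.044   0.3034 -2.4146]
```

View pics/q2.png

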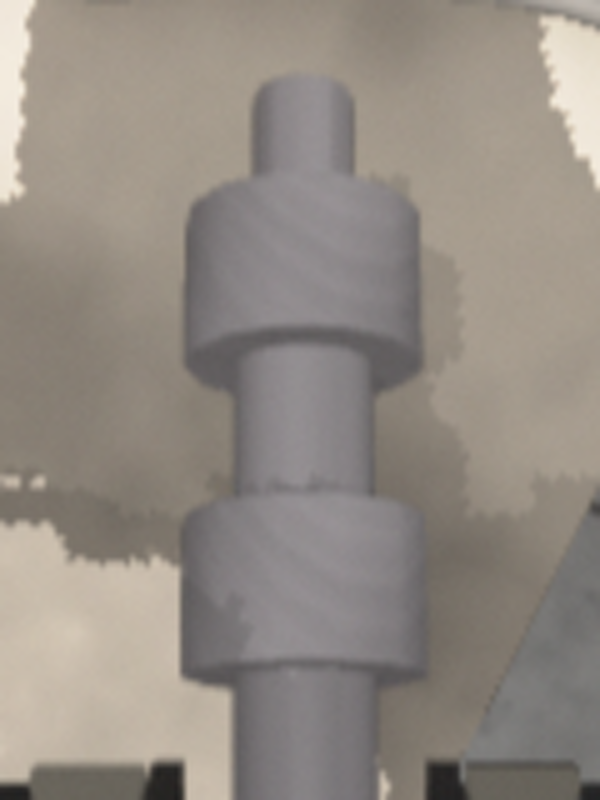

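```bash
cat >> h.py <<'E'
from scipy.optimize import least_squares
def held(m,T,obs,a0=.010,d0=.028):
    # obs: list of (k, r, row px). axis point at TCP + a*toolx ; centre = that - d*axis ; returns a,d,theta
    p,R,az=T
    def pts(q,k,r):
        a,d,t=q; X=R[:,2]*np.cos(t)-R[:,0]*np.sin(t); N=-R[:,2]*np.sin(t)-R[:,0]*np.cos(t)
        return p+a*R[:,0]-d*X+k*X+r*N
    f=lambda q:np.r_[[proj(m,[pts(q,k,r)])[0,1]-v for k,r,v in obs],(q[0]-a0)/.0015*1]
    s=least_squares(f,[a0,d0,np.radians(30)],x_scale=[.01,.01,.1]);print("a,d(mm),th",s.x[0]*1e3,s.x[1]*1e3,np.degrees(s.x[2]),"res",s.fun)
    q=s.x; X=R[:,2]*np.cos(q[2])-R[:,0]*np.sin(q[2]); return q, R.T@(p+q[0]*R[:,0]-q[1]*X-p)
E
python3 - <<'E'
from h import *
import pickle
m,T=pickle.load(open("q_w.pkl","rb"))
o=[(-.061,.006,75),(-.045,.014,175),(-.027,.014,328),(-.009,.014,495),(.009,.014,660)]
q,c=held(m,T,[(k,r,80+v/5) for k,r,v in o]);print("centre in tool",c)
X=T[1][:,2]*np.cos(q[2])-T[1][:,0]*np.sin(q[2]); print([proj(m,[T[0]+T[1]@c+k*X])[0,0] for k in(-.06,0)],"obs col",190+303/5)
E
```

```text
a,d(mm),th 10.29540874918483 28.628225352647668 28.799295418675985 res [ 0.4335 -0.5654  0.0744 -0.6191  0.6655  0.1969]
centre in tool [ 0.0241  0.     -0.0251]
[np.float64(251.49212770283597), np.float64(251.5377472544567)] obs col 250.6
```

```bash
python3 - <<'E'
from h import *
go((.4038,.2212,.335),(.455,-.06,.335))
E
```

```text
tcp [0.4033 0.2206 0.162 ] az 113.83 j [ 53.3   4.4 -32.4  -0.  -53.2 -29.5]
units [-8.65 -0.04  0.02]  rows 9.0
units [ -0.01   3.34 -13.9 ]  rows 14.0
```

step_arm:
  steps:
    - [[-0.96,0,0],0]
    - [[-0.96,0,0],1]
    - [[-0.96,0,0],1]
    - [[-0.96,0,0],1]
    - [[-0.96,0,0],1]
    - [[-0.96,0,0],1]
    - [[-0.96,0,0],1]
    - [[-0.96,0,0],1]
    - [[-0.96,0,0],1]
    - [[0,0,0],1]
    - [[0,0,0],1]
    - [[0,0,0],0.75]

```text
time_s: 23.03
tcp_pos: [0.4031, 0.2205, 0.3335]
eef_rot: [167.5, 89.9, -143.5]
contact_force: [-0.3, 1.3, -2.5]
gripper_width: 0.0261
```

```bash
python3 - <<'E'
from h import *
s,x,n=seat((.5517,-.2459),49.34);a=np.radians(49.34);zd=np.array([np.cos(a),np.sin(a),0])
t=s+.0251*zd+[0,0,.0241]
go((.455,-.02,.335),(t+.045*n)*[1,1,0]+[0,0,.30],t+.045*n)
E
```

```text
tcp [0.4031 0.2205 0.3335] az 49.01 j [ 53.3  -3.1 -16.4  -0.  -76.8 -94.3]
units [-0.06 -9.84 -7.38]  rows 10.0
units [  1.76 -11.06  -5.22]  rows 12.0
units [ 7.1  -0.    0.02]  rows 8.0
```

step_arm:
  steps:
    - [[0,-0.98,-0.74],-0.05]
    - [[0,-0.98,-0.74],0]
    - [[0,-0.98,-0.74],0]
    - [[0,-0.98,-0.74],0]
    - [[0,-0.98,-0.74],0]
    - [[0,-0.98,-0.74],0]
    - [[0,-0.98,-0.74],0]
    - [[0,-0.98,-0.74],0]
    - [[0,-0.98,-0.74],0]
    - [[0,-0.98,-0.74],0]

```text
time_s: 23.87
tcp_pos: [0.4565, -0.0202, 0.3333]
eef_rot: [140.7, 89.9, -169.6]
contact_force: [0.6, -0.7, -2.5]
gripper_width: 0.0262
```

step_arm:
  steps:
    - [[0.1,-0.92,-0.43],0]
    - [[0.1,-0.92,-0.43],0]
    - [[0.1,-0.92,-0.43],0]
    - [[0.1,-0.92,-0.43],0]
    - [[0.1,-0.92,-0.43],0]
    - [[0.1,-0.92,-0.43],0]
    - [[0.1,-0.92,-0.43],0]
    - [[0.2,-0.92,-0.43],0]
    - [[0.2,-0.92,-0.43],0]
    - [[0.2,-0.92,-0.43],0]
    - [[0.3,-0.92,-0.43],0]
    - [[0.4,-0.92,-0.43],0]
    - [[0.5,0,0],0]
    - [[0.5,0,0],0]
    - [[0,0,0],0]
    - [[0,0,0],0]

```text
time_s: 25.2
tcp_pos: [0.5576, -0.24, 0.2735]
eef_rot: [121.1, 89.8, 170.8]
contact_force: [-0.4, 0.1, -1.3]
gripper_width: 0.0265
```

```bash
python3 - <<'E'
from h import *
import pickle
s,x,n=seat((.5517,-.2459),49.34);a=np.radians(49.34);zd=np.array([np.cos(a),np.sin(a),0])
t=s+.0251*zd+[0,0,.0241]
go(t+.045*n);print(get_state()["gripper_width"])
m=camera_model("wrist");a=capture("wrist");cv2.imwrite("pics/r_w.png",a);pickle.dump((m,tool()),open("r_w.pkl","wb"))
cv2.imwrite("pics/r2.png",cv2.resize(a[80:240,190:310],None,fx=5,fy=3.75,interpolation=cv2.INTER_CUBIC))
E
```

```text
tcp [ 0.5576 -0.24    0.2735] az 49.66 j [ -4.9  13.3  -5.7  -0.  -71.1 -35.5]
units [ 5.77  0.02 -0.28]  rows 6.0
0.026532073059677877
```

View pics/r_w.png

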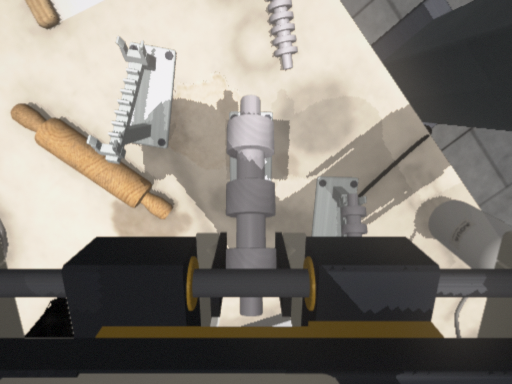

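View pics/r2.png

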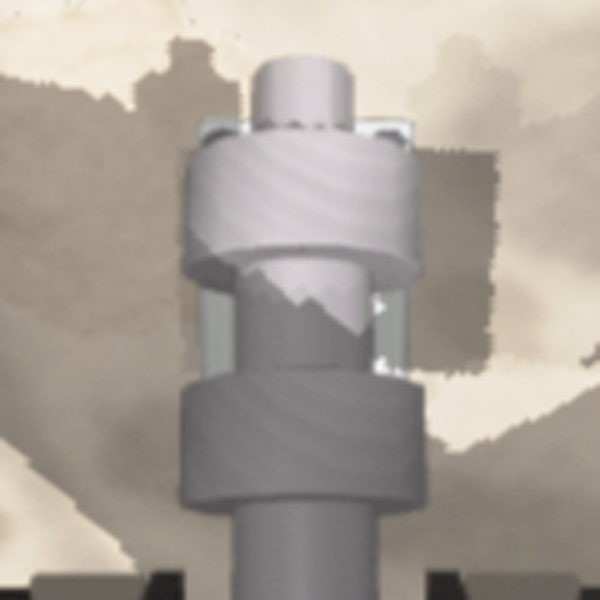

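```bash
python3 - <<'E'
from h import *
import pickle
m=pickle.load(open("f_w.pkl","rb"))
P=onz(m,[(190+170.5/4,120+73/4),(190+316/4,120+72.5/4)],.009);print(P,np.linalg.norm(P[0]-P[1]),azof(P[0],P[1])-90,P.mean(0)+.052*np.array([.652,.758,0]))
m=pickle.load(open("e_w.pkl","rb"));a=cv2.imread("pics/e_w.png")
cv2.imwrite("pics/e2.png",cv2.resize(a[115:240,215:290],None,fx=6,fy=4.8,interpolation=cv2.INTER_CUBIC))
E
```

```text
[[ 0.5339 -0.2992  0.009 ]
 [ 0.5016 -0.2716  0.009 ]] 0.042443285204425474 49.55922753574188 [ 0.5516 -0.246   0.009 ]
```

View pics/e2.png

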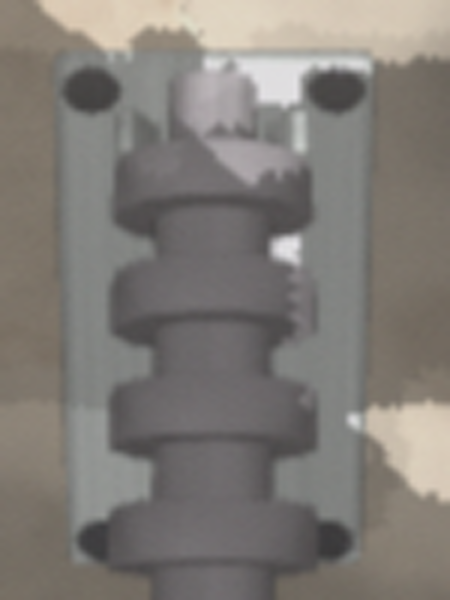

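step_arm:
  steps:
    - [[0.9,0,-0.05],0.04]
    - [[0.97,0,-0.05],0]
    - [[0.97,0,-0.05],0]
    - [[0.97,0,-0.05],0]
    - [[0.97,0,-0.05],0]
    - [[0.97,0.02,-0.03],0]
    - [[0.4,0,0.23],0]
    - [[0.4,0,0.23],0]
    - [[0.3,0,0.17],0]
    - [[0,0,0],0]
    - [[0,0,0],0]
    - [[0,0,0],0]

```text
time_s: 26.25
tcp_pos: [0.5633, -0.235, 0.1387]
eef_rot: [-65.0, 89.9, -15.6]
contact_force: [-0.2, -0.3, -2.2]
gripper_width: 0.0265
```

```bash
cat >> h.py <<'E'
def rel(c2,az,dz,up):
    s,x,n=seat(c2,az);a=np.radians(az);zd=np.array([np.cos(a),np.sin(a),0])
    t=s+dz*zd+np.array([0,0,up]); p,R,az0=tool(); st=get_state()
    print("rel seat mm x,y,n",(p-t)@x*1e3,(p-t)@np.cross(n,x)*1e3,(p-t)@n*1e3,"az",az0,"F",st["contact_force"],"M",st["moment"],"w",st["gripper_width"])
E
python3 - <<'E'
from h import *
rel((.5517,-.246),49.4,.0251,.0241)
a=capture("wrist");cv2.imwrite("pics/s_w.png",a)
b=capture("side");cv2.imwrite('pics/s3.png',cv2.resize(b[150:280,180:310],None,fx=4,fy=4,interpolation=cv2.INTER_CUBIC))
E
```

```text
rel seat mm x,y,n 1.7998052373705917 -1.6541272272919738 21.625541125815126 az 49.4284726282799 F [-0.2382 -0.3453 -2.193 ] M [ 0.1292 -0.1322  0.0338] w 0.02646870265004792
```

View pics/s3.png

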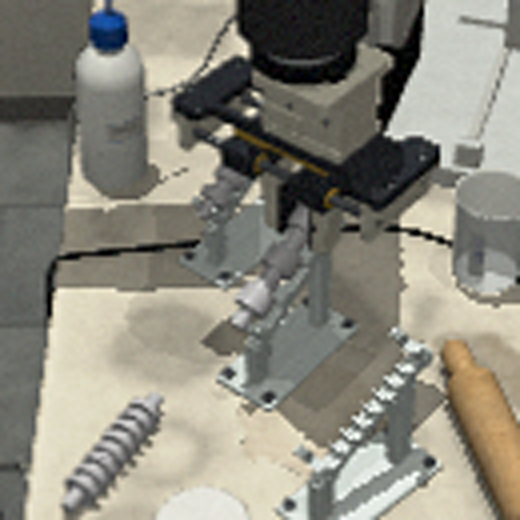

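View pics/s_w.png

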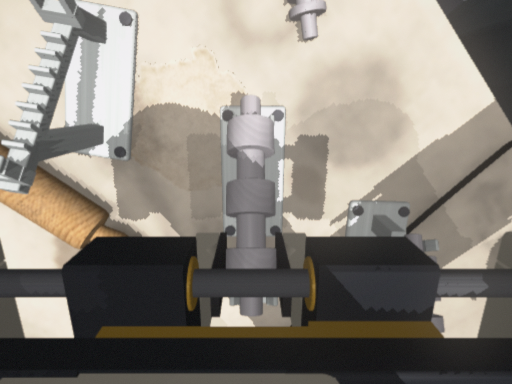

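step_arm:
  steps:
    - [[0.04,0.08,-0.08],0]
    - [[0.2,0,0.11],0]
    - [[0.2,0,0.12],0]
    - [[0.19,0,0.11],0]
    - [[0,0,0],0]
    - [[0,0,0],0]
    - [[0,0,0],0]

```text
time_s: 26.93
tcp_pos: [0.5648, -0.2301, 0.125]
eef_rot: [143.2, 90.0, -167.4]
contact_force: [-1.4, 0.3, 0.2]
gripper_width: 0.0265
```

```bash
python3 - <<'E'
from h import *
import pickle
rel((.5517,-.246),49.4,.0251,.0241)
m=camera_model("wrist");a=capture("wrist");cv2.imwrite("pics/t_w.png",a);pickle.dump((m,tool()),open("t_w.pkl","wb"))
cv2.imwrite('pics/t2.png',cv2.resize(a[80:240,205:295],None,fx=6.5,fy=3.75,interpolation=cv2.INTER_CUBIC))
E
```

```text
rel seat mm x,y,n -0.9682284752813263 0.4458327404676466 7.373632949716519 az 49.40088653978004 F [-1.4168  0.2643  0.1538] M [-0.0245  0.1743  0.0185] w 0.026522507089981374
```

View pics/t2.png

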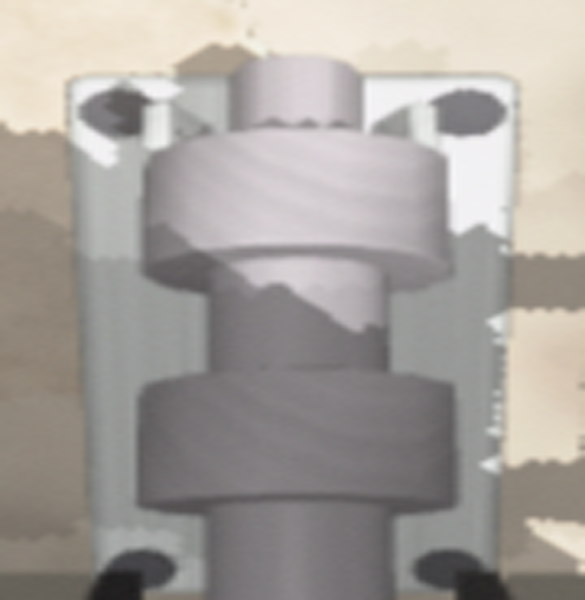

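```bash
python3 - <<'E'
from h import *
import pickle
m,T=pickle.load(open("t_w.pkl","rb"))
P=onz(m,[(205+u/6.5,80+v/3.75) for u,v in((113,112),(469,112),(139,568),(453,568))],.009)
print(P,P.mean(0),azof(P[0],P[2]),azof(P[1],P[3]),np.linalg.norm(P[0]-P[1]),np.linalg.norm(P[0]-P[2]))
q,c=held(m,T,[(k,r,80+v/3.75) for k,r,v in((-.061,.006,56),(-.045,.014,131),(-.027,.014,248),(-.009,.014,373),(.009,.014,497))]);print(c)
print("centre rel seat world",T[0]+T[1]@c-[P[:,0].mean(),P[:,1].mean(),.095])
E
```

```text
[[ 0.5344 -0.2998  0.009 ]
 [ 0.5013 -0.2715  0.009 ]
 [ 0.6017 -0.2201  0.009 ]
 [ 0.569  -0.1921  0.009 ]] [ 0.5516 -0.2459  0.009 ] 49.84261969852892 49.56539884053145 0.04351504263424712 0.1043446629245735
a,d(mm),th 10.341668054236388 29.16822925981247 28.640535135130587 res [ 0.4373 -0.4176 -0.1914 -0.6278  0.7843  0.2278]
[ 0.0243 -0.     -0.0256]
centre rel seat world [-0.0035 -0.0037  0.0057]
```

step_arm:
  steps:
    - [[-0.03,-0.01,0.06],0]
    - [[0.09,0,0.05],0]
    - [[0.09,0,0.05],0]
    - [[0.08,0,0.05],0]
    - [[0,0,0],0]
    - [[0,0,0],0]

```text
time_s: 27.48
tcp_pos: [0.5679, -0.2276, 0.1217]
eef_rot: [-105.7, 89.9, -56.3]
contact_force: [-2.8, -1.3, 8.3]
gripper_width: 0.0262
```

```bash
python3 - <<'E'
from h import *
rel((.5517,-.246),49.4,.0253,.0242)
E
```

```text
rel seat mm x,y,n 0.6150315819326728 -0.34708708547758993 2.578969436481574 az 49.426386575762905 F [-2.8417 -1.3393  8.3011] M [-0.2864  1.0661  0.0388] w 0.026205760000647785
```

step_arm:
  steps:
    - [[0,0,0],0]
    - [[0,0,0],0]
    - [[0,0,0],0]
  grip_force: 4

```text
time_s: 27.73
tcp_pos: [0.568, -0.2275, 0.1214]
eef_rot: [-99.7, 89.9, -50.3]
contact_force: [-2.4, -1.4, 5.3]
gripper_width: 0.0276
```

```bash
python3 - <<'E'
from h import *
import pickle
rel((.5517,-.246),49.4,.0253,.0242)
m=camera_model("wrist");a=capture("wrist");cv2.imwrite("pics/u_w.png",a);pickle.dump((m,tool()),open("u_w.pkl","wb"))
cv2.imwrite('pics/u2.png',cv2.resize(a[80:240,205:295],None,fx=6.5,fy=3.75,interpolation=cv2.INTER_CUBIC))
E
```

```text
rel seat mm x,y,n 0.5572294504571215 -0.32164531289423476 2.2640931501248596 az 49.42047691559296 F [-2.411  -1.3677  5.2985] M [-0.405   0.7427 -0.0081] w 0.027570246496942695
```

View pics/u2.png

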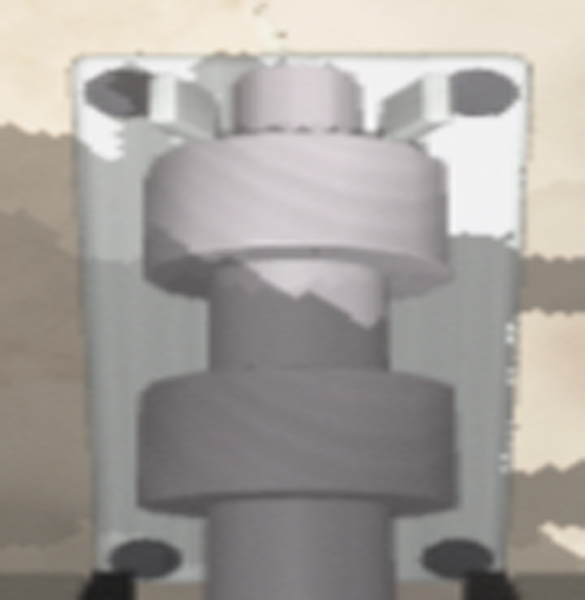

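```bash
python3 - <<'E'
from h import *
import pickle
m,T=pickle.load(open("u_w.pkl","rb"))
P=onz(m,[(205+u/6.5,80+v/3.75) for u,v in((116,91),(482,91),(145,558),(457,558))],.009)
print(P.mean(0),np.linalg.norm(P[0]-P[1]),np.linalg.norm(P[0]-P[2]))
q,c=held(m,T,[(k,r,80+v/3.75) for k,r,v in((-.061,.006,65),(-.045,.014,135),(-.027,.014,250),(-.009,.014,372),(.009,.014,496))]);print(c)
s,x,n=seat((.5517,-.246),49.4);e=T[0]+T[1]@c-s
print("rel",e@x,e@n)
E
```

```text
[ 0.5516 -0.246   0.009 ] 0.04389770125785292 0.10459842348515629
a,d(mm),th 10.216870943098057 29.164077509915717 30.36204955907348 res [ 0.2788 -0.1998 -0.1994 -0.4407  0.5479  0.1446]
[ 0.025   0.     -0.0252]
rel 0.0003210416080086262 0.0015658967756052142
```

step_arm:
  steps:
    - [[0,0,0],0]
    - [[0,0,0],0]
  grip_force: 3

```text
time_s: 27.95
tcp_pos: [0.5681, -0.2274, 0.1212]
eef_rot: [-84.7, 89.9, -35.3]
contact_force: [-1.3, -2.1, 4.2]
gripper_width: 0.0279
```

step_arm:
  steps:
    - [[0,0,0],0]
    - [[0,0,0],0]
    - [[0,0,0],0]
    - [[0,0,0],0]
    - [[0,0,0],0]
    - [[0,0,0],0]
  fingers: 0

```text
time_s: 28.45
tcp_pos: [0.5676, -0.2269, 0.1204]
eef_rot: [109.7, 90.0, 159.1]
contact_force: [0.1, -0.4, 0.8]
gripper_width: 0.0624
```

```bash
python3 - <<'E'
from h import *
import pickle
rel((.5517,-.246),49.4,.0253,.0242)
m=camera_model("wrist");a=capture("wrist");cv2.imwrite("pics/v_w.png",a);pickle.dump((m,tool()),open("v_w.pkl","wb"))
cv2.imwrite('pics/v2.png',cv2.resize(a[80:240,205:295],None,fx=6.5,fy=3.75,interpolation=cv2.INTER_CUBIC))
E
```

```text
rel seat mm x,y,n 0.19764764048304265 0.30521713412946094 1.2437181228898067 az 49.39883077606233 F [ 0.0817 -0.3939  0.8446] M [ 0.1095 -0.0959 -0.0465] w 0.06242890303826962
```

View pics/v2.png

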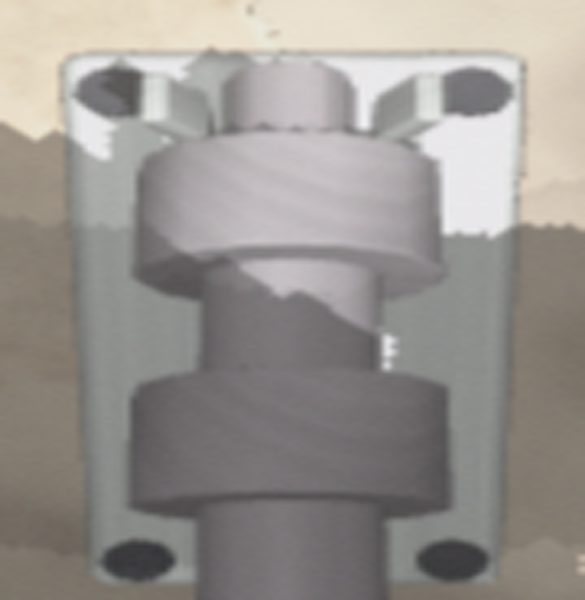

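step_arm:
  steps:
    - [[-0.5,0,0],0]
    - [[-1,0,0],0]
    - [[-1,0,0],0]
    - [[-1,0,0],0]
    - [[-1,0,0],0]
    - [[-1,0,0],0]
    - [[-1,0,-1],0]
    - [[0,0,-1],0]
    - [[0,0,-1],0]
    - [[0,0,0],0]
    - [[0,0,0],0]

```text
time_s: 29.42
tcp_pos: [0.5281, -0.2732, 0.2516]
eef_rot: [-60.4, 89.9, -11.0]
contact_force: [0.0, 0.3, -0.0]
gripper_width: 0.088
```

```bash
python3 - <<'E'
from h import *
import pickle
m=camera_model("wrist");a=capture("wrist");cv2.imwrite("pics/x_w.png",a);pickle.dump((m,tool()),open("x_w.pkl","wb"))
cv2.imwrite('pics/x2.png',cv2.resize(a[90:240,180:310],None,fx=5,fy=4,interpolation=cv2.INTER_CUBIC))
b=capture("side");cv2.imwrite('pics/x3.png',cv2.resize(b[160:280,200:320],None,fx=5,fy=5,interpolation=cv2.INTER_CUBIC))
s,x,n=seat((.5516,-.246),49.4);y=np.cross(n,x)
print("tcp",tool()[0])
for k,r in((-.061,.006),(-.045,.014),(-.027,.014),(-.009,.014),(.009,.014),(.027,.014),(.045,.014),(.061,.006)):
  print(k,[((proj(m,[s+(k+dx)*x+(r+dn)*n])-[180,90])*[5,4])[0] for dx,dn in((0,0),(0,.005))])
E
```

```text
tcp [ 0.5288 -0.2725  0.251 ]
-0.061 [array([353.0218, 283.8668]), array([352.9651, 277.2395])]
-0.045 [array([353.0091, 333.0556]), array([352.9501, 326.9574])]
-0.027 [array([353.1   , 402.1477]), array([353.0417, 397.0704])]
-0.009 [array([353.1935, 473.1311]), array([353.1358, 469.1336])]
0.009 [array([353.2895, 546.0882]), array([353.2326, 543.2332])]
0.027 [array([353.3883, 621.1062]), array([353.3322, 619.4606])]
0.045 [array([353.4899, 698.2776]), array([353.4347, 697.9133])]
0.061 [array([353.6659, 767.4773]), array([353.6144, 768.2721])]
```

View pics/x2.png

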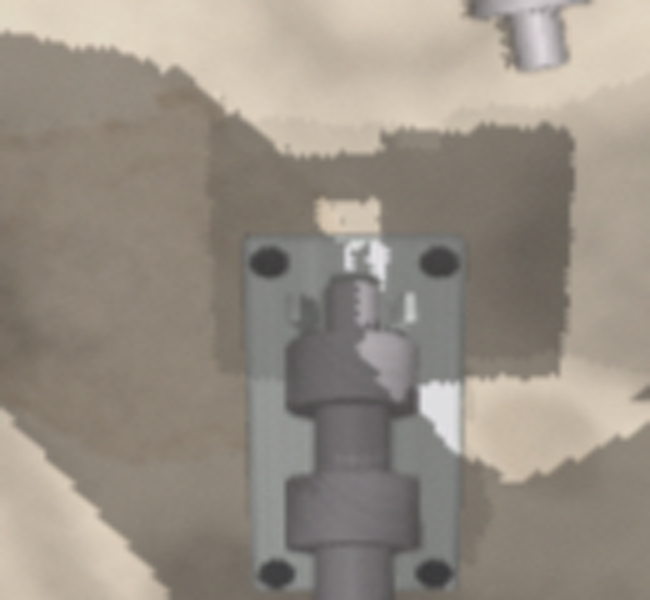

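View pics/x3.png

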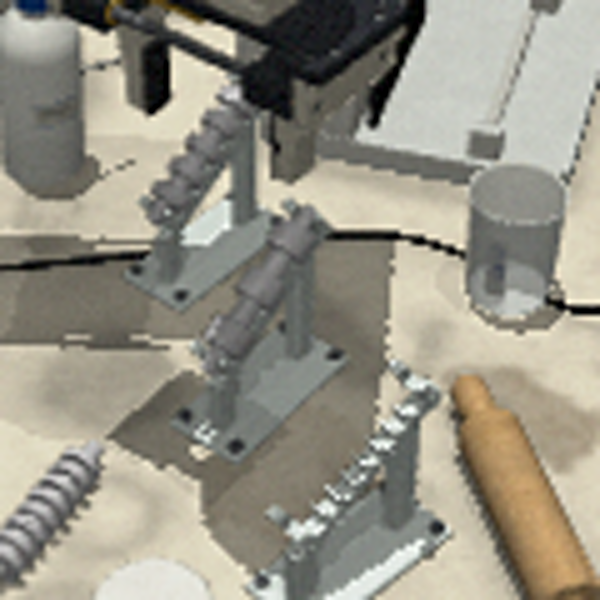

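```bash
python3 - <<'E'
from h import *
import pickle
m,T=pickle.load(open("x_w.pkl","rb"));a=cv2.imread("pics/x_w.png")
cv2.imwrite('pics/x4.png',cv2.resize(a[145:235,225:280],None,fx=10,fy=6.6,interpolation=cv2.INTER_CUBIC))
az=49.4;u=np.array([np.cos(np.radians(az)),np.sin(np.radians(az)),0]);v=np.array([-u[1],u[0],0]);c=np.array([.5516,-.246,.009])
print((proj(m,[c+i*.052*u+j*.021*v for i in(-1,1) for j in(-1,1)])-[180,90])*[5,4])
s,x,n=seat((.5516,-.246),49.4);y=np.cross(n,x)
f=lambda P:((proj(m,P)-[225,145])*[10,6.6]).round(0)
for k,r in((-.061,.006),(-.045,.014),(-.027,.014),(-.009,.014)):
  print(k,[f([s+k*x+(r+d)*n])[0] for d in(0,.005)])
print("saddle cheeks flare top",f([s+k*x+j*y+.012*n for k in(-.057,-.049) for j in(-.014,.014)]))
b=cv2.imread("pics/x3.png")
E
```

```text
[[268.5815 261.4163]
 [438.2917 261.1702]
 [275.4362 572.1074]
 [432.9693 571.9488]]
-0.061 [array([256., 105.]), array([256.,  94.])]
-0.045 [array([256., 187.]), array([256., 176.])]
-0.027 [array([256., 301.]), array([256., 292.])]
-0.009 [array([256., 418.]), array([256., 411.])]
saddle cheeks flare top [[119. 117.]
 [393. 116.]
 [119. 166.]
 [393. 166.]]
```

View pics/x4.png

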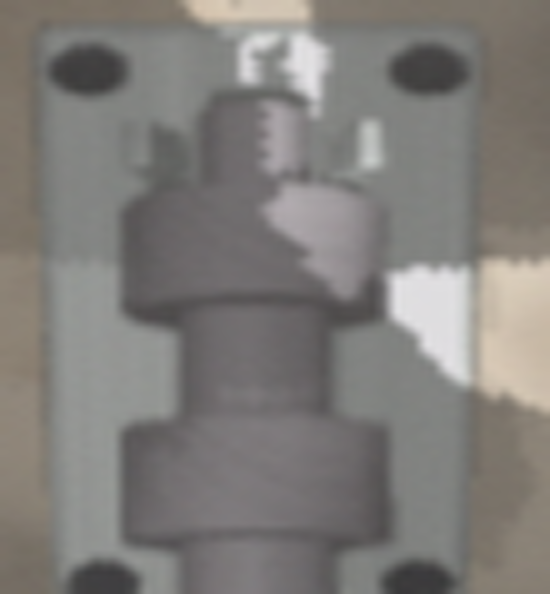

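```bash
python3 - <<'E'
from h import *
go((.41,-.37,.25))
E
```

```text
tcp [ 0.5288 -0.2725  0.251 ] az 49.39 j [ -8.5  12.8  -9.4   0.  -67.8 -32.2]
units [ 0.05  1.34 -7.57]  rows 8.0
```

step_arm:
  steps:
    - [[0,0.17,-0.95],0]
    - [[0,0.17,-0.95],0]
    - [[0,0.17,-0.95],0]
    - [[0,0.17,-0.95],0]
    - [[0,0.17,-0.95],0]
    - [[0,0.17,-0.95],0]
    - [[0,0.17,-0.95],0]
    - [[0,0.17,-0.95],-1]
    - [[0,0,0],-1]
    - [[0,0,0],-0.05]
    - [[0,0,0],0]
    - [[0,0,0],0]

```text
time_s: 30.52
tcp_pos: [0.4097, -0.3699, 0.2505]
eef_rot: [81.3, 90.0, 142.8]
contact_force: [0.4, 0.3, 0.8]
gripper_width: 0.0877
```

```bash
python3 - <<'E'
from h import *
import pickle
go()
m=camera_model("wrist");a=capture("wrist");cv2.imwrite("pics/y_w.png",a);pickle.dump((m,tool()),open("y_w.pkl","wb"))
cv2.imwrite('pics/y2.png',cv2.resize(a[95:245,200:300],None,fx=6,fy=4,interpolation=cv2.INTER_CUBIC))
E
```

```text
tcp [ 0.4097 -0.3699  0.2505] az 61.55 j [-21.7   8.8 -14.6  -0.  -66.7  -6.7]
```

View pics/y_w.png

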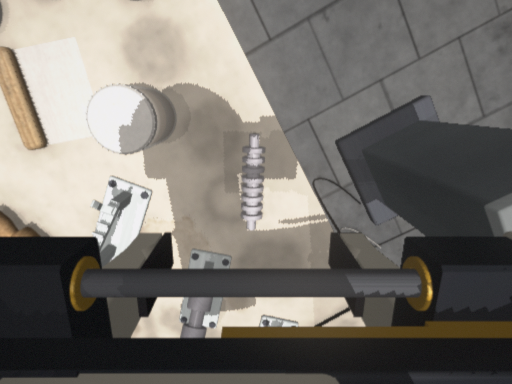

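View pics/y2.png

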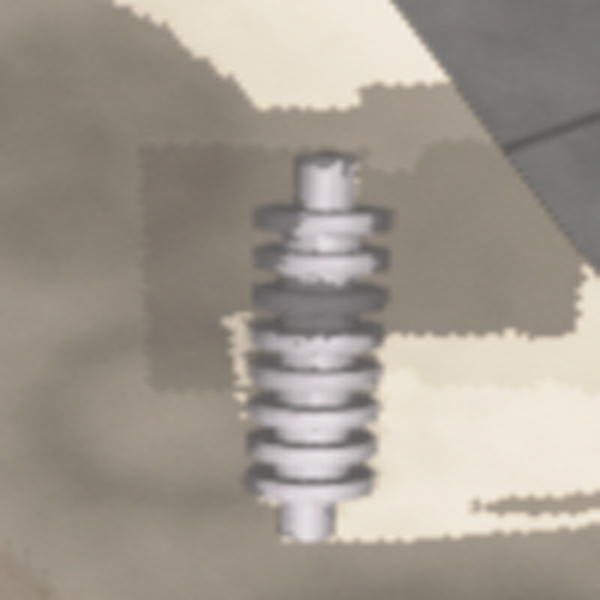

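```bash
python3 - <<'E'
from h import *
import pickle
m,T=pickle.load(open("y_w.pkl","rb"))
P=onz(m,[(200+u/6,95+v/4) for u,v in((327,153),(307,540))],.017)
print(P,np.linalg.norm(P[0]-P[1]),azof(P[0],P[1]),P.mean(0))
P=onz(m,[(200+u/6,95+v/4) for u,v in((321.5,216),(311,483))],.028)
print("ribs1,8 apex",P,np.linalg.norm(P[0]-P[1]),azof(P[0],P[1]),P.mean(0))
P=onz(m,[(122,118)],.092);print("jar",P)
E
```

```text
[[ 0.3846 -0.4062  0.017 ]
 [ 0.4469 -0.2995  0.017 ]] 0.12357595956621371 59.72557351370552 [ 0.4158 -0.3528  0.017 ]
ribs1,8 apex [[ 0.3938 -0.3917  0.028 ]
 [ 0.4349 -0.3199  0.028 ]] 0.0827571677021917 60.17821482601889 [ 0.4143 -0.3558  0.028 ]
jar [[ 0.4842 -0.4838  0.092 ]]
```

```bash
python3 - <<'E'
from h import *
go((.4273,-.3332,.10))
E
```

```text
tcp [ 0.4097 -0.3698  0.2505] az 61.59 j [-21.7   8.8 -14.6  -0.  -66.7  -6.7]
units [7.53 0.1  2.03]  rows 8.0
```

step_arm:
  steps:
    - [[0.94,0,0.25],0.26]
    - [[0.94,0.02,0.25],0]
    - [[0.94,0.02,0.25],0]
    - [[0.94,0.03,0.25],0]
    - [[0.94,0.04,0.26],0]
    - [[0.94,0,0.26],0]
    - [[0.94,0,0.26],0]
    - [[0.94,0,0.25],0]
    - [[0,0,0],0]
    - [[0,0,0],0]

```text
time_s: 31.4
tcp_pos: [0.4272, -0.3334, 0.0996]
eef_rot: [107.4, 89.9, 167.5]
contact_force: [0.4, -0.8, 1.0]
gripper_width: 0.0876
```

```bash
python3 - <<'E'
from h import *
import pickle
go((.4273,-.3332,.024))
m=camera_model("wrist");a=capture("wrist");cv2.imwrite("pics/z_w.png",a)
E
```

```text
tcp [ 0.4272 -0.3334  0.0996] az 60.15 j [-17.2  16.4 -26.8   0.  -46.9 -12.6]
units [ 3.78 -0.01  0.01]  rows 4.0
```

View pics/z_w.png

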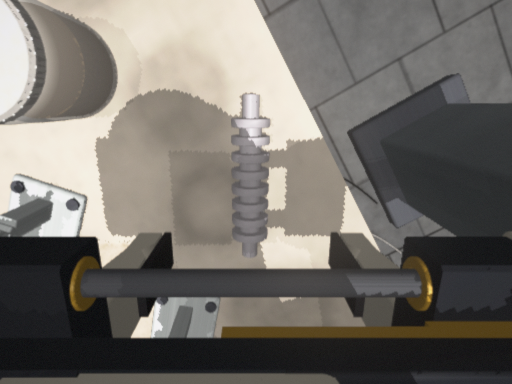

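step_arm:
  steps:
    - [[0.9,0,0],0]
    - [[0.9,0,0],0]
    - [[0.9,0,0],0]
    - [[0.7,0,0],0]
    - [[0.35,0,0],0]
    - [[0,0,0],0]
    - [[0,0,0],0]

```text
time_s: 32.03
tcp_pos: [0.4278, -0.3343, 0.0261]
eef_rot: [-93.4, 89.9, -33.3]
contact_force: [-0.5, 0.5, 0.2]
gripper_width: 0.0875
```

step_arm:
  steps:
    - [[0,0,0],0]
    - [[0,0,0],0]
    - [[0,0,0],0]
    - [[0,0,0],0]
    - [[0,0,0],0]
    - [[0,0,0],0]
    - [[0,0,0],0]
    - [[0,0,0],0]
    - [[0,0,0],0]
    - [[0,0,0],0]
    - [[0,0,0],0]
    - [[0,0,0],0]
  fingers: 1
  grip_force: 5

```text
time_s: 33.03
tcp_pos: [0.4273, -0.3339, 0.0252]
eef_rot: [-89.4, 90.0, -29.2]
contact_force: [-0.3, 0.1, -0.6]
gripper_width: 0.0276
```

```bash
python3 - <<'E'
from h import *
go(); s=get_state();print(s["gripper_width"],s["contact_force"])
m=camera_model("wrist");a=capture("wrist");cv2.imwrite("pics/aa_w.png",a)
# arc
d=24.0
P=[]
import math
for t in(0,6.7,13.3,20,26.565):
    t=math.radians(t);P.append(((d+45)*math.cos(t)-14*math.sin(t),(d+45)*math.sin(t)+14*math.cos(t)))
b=[((d+61)*math.cos(t)-6*math.sin(t),(d+61)*math.sin(t)+6*math.cos(t)) for t in(math.radians(26.565),math.radians(31))]
P=np.array(P);print(np.diff(P,axis=0)/20,(np.array(b[1])-b[0])/20)
E
```

```text
tcp [ 0.4273 -0.3339  0.0252] az 60.14 j [-17.3  22.4 -30.8   0.  -36.9 -12.6]
0.02763247648734452 [-0.2747  0.1168 -0.6483]
[[-0.1052  0.3977]
 [-0.1483  0.3772]
 [-0.1939  0.3629]
 [-0.2298  0.3312]] [-0.1787  0.2771]
```

View pics/aa_w.png

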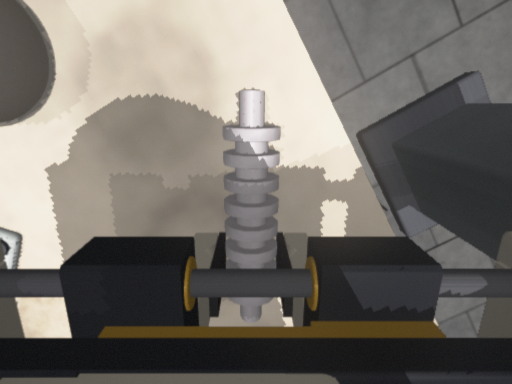

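step_arm:
  steps:
    - [[-0.2,0,-0.05],0]
    - [[-0.2,0,-0.05],0]
    - [[-0.19,0,-0.07],0]
    - [[-0.19,0,-0.08],0]
    - [[-0.18,0,-0.1],0]
    - [[-0.18,0,-0.1],0]
    - [[-0.17,0,-0.11],0]
    - [[-0.16,0,-0.12],0]
    - [[-0.15,0,-0.09],0]
    - [[-0.14,0,-0.09],0]
    - [[0,0,0],0]
    - [[0,0,0],0]

```text
time_s: 34.08
tcp_pos: [0.4186, -0.349, 0.0605]
eef_rot: [-72.7, 90.0, -12.6]
contact_force: [0.6, -1.3, -1.7]
gripper_width: 0.0278
```

step_arm:
  steps:
    - [[0,0,0],0]
    - [[0,0,0],0]
    - [[-0.3,0,0],0]
    - [[-0.8,0,0],0]
    - [[-1,0,0],0]
    - [[-1,0,0],0]
    - [[-1,0,0],0]
    - [[-1,0,0],0]
    - [[-1,0,0],0]
    - [[-1,0,0],0]
    - [[0,0,0],0]
    - [[0,0,0],0]
  grip_force: 58

```text
time_s: 35.08
tcp_pos: [0.4192, -0.3489, 0.2037]
eef_rot: [-77.3, 89.8, -17.2]
contact_force: [-0.4, 0.3, -3.7]
gripper_width: 0.0262
```

```bash
python3 - <<'E'
from h import *
import pickle
go(); s=get_state();print(s["gripper_width"],s["contact_force"])
m=camera_model("wrist");a=capture("wrist");cv2.imwrite("pics/ab_w.png",a);pickle.dump((m,tool()),open("ab_w.pkl","wb"))
cv2.imwrite("pics/ab2.png",cv2.resize(a[80:240,190:310],None,fx=5,fy=5,interpolation=cv2.INTER_CUBIC))
E
```

```text
tcp [ 0.4192 -0.3489  0.2037] az 60.14 j [-19.2  10.2 -19.3  -0.  -60.3 -10.7]
0.026223513308409278 [-0.405   0.2982 -3.7114]
```

View pics/ab2.png

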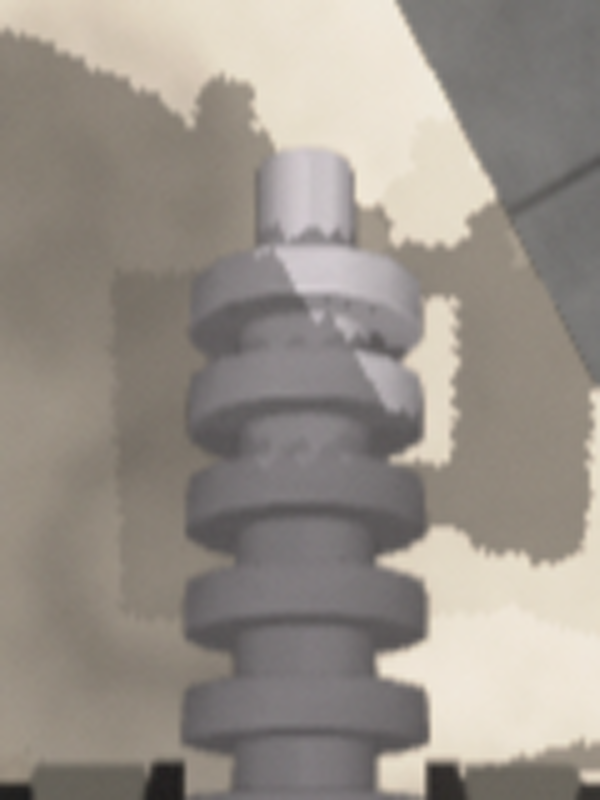

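View pics/ab_w.png

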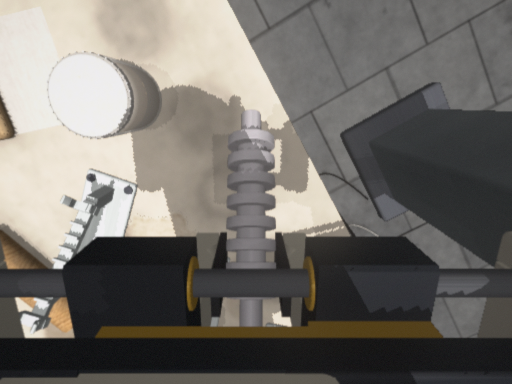

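```bash
python3 - <<'E'
from h import *
import pickle
m,T=pickle.load(open("ab_w.pkl","rb"))
o=[(-.061,.006,148),(-.045,.014,245),(-.039,.014,296),(-.033,.014,349),(-.027,.014,400),(-.021,.014,455),(-.015,.014,506),(-.009,.014,565),(-.003,.014,617),(.003,.014,677),(.009,.014,730)]
q,c=held(m,T,[(k,r,80+v/5) for k,r,v in o],a0=.011,d0=.024);print("centre in tool",c)
E
```

```text
a,d(mm),th 11.374383680609862 21.03706351801903 30.37789051672024 res [ 0.3951 -0.0271 -0.0911 -0.3826 -0.0967 -0.4289  0.226  -0.5269  0.3176
 -0.2348  0.8217  0.2496]
centre in tool [ 0.022   0.     -0.0181]
```

step_arm:
  steps:
    - [[-0.5,0,0],1]
    - [[-0.5,0,0],1]
    - [[-0.5,0,0],1]
    - [[-0.5,0,0],0.36]
    - [[0,0,0],0]

```text
time_s: 35.55
tcp_pos: [0.4189, -0.349, 0.2429]
eef_rot: [-93.4, 90.0, -53.5]
contact_force: [0.6, -0.1, -1.9]
gripper_width: 0.0266
```

```bash
python3 - <<'E'
from h import *
import pickle
def tgt(c2,az,dz,up):
    s,x,n=seat(c2,az);a=np.radians(az);zd=np.array([np.cos(a),np.sin(a),0]);return s+dz*zd+[0,0,up],x,n
t,x,n=tgt((.5989,-.3869),40,.0181,.022)
p=t+.06*n;print(t); go((p[0],p[1],.24),p)
for f in("e","c","f"):
    pass
a=cv2.imread("pics/e_w.png");cv2.imwrite("pics/e3.png",cv2.resize(a[30:190,60:170],None,fx=6,fy=3.75,interpolation=cv2.INTER_CUBIC))
E
```

```text
[ 0.6128 -0.3753  0.117 ]
tcp [ 0.4189 -0.349   0.2429] az 39.89 j [-19.2   8.4 -16.    0.  -65.5 -30.9]
units [ 0.15 -7.23  5.1 ]  rows 8.0
units [3.55 0.   0.  ]  rows 4.0
```

View pics/e3.png

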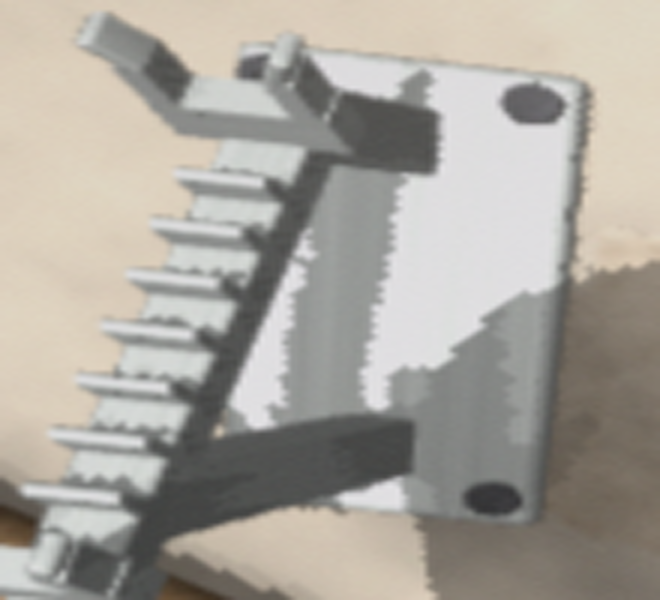

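```bash
python3 - <<'E'
from h import *
import pickle
m=pickle.load(open("e_w.pkl","rb"))
P=onz(m,[(60+u/6,30+v/3.75) for u,v in((533,104),(494,498))],.009)
az=azof(P[0],P[1]);a=np.radians(az)
print(P,az,np.linalg.norm(P[0]-P[1]),P.mean(0)-.021*np.array([-np.sin(a),np.cos(a),0]))
E
```

```text
[[ 0.5456 -0.4043  0.009 ]
 [ 0.625  -0.3371  0.009 ]] 40.230457847541906 0.10408216533776352 [ 0.5989 -0.3867  0.009 ]
```

step_arm:
  steps:
    - [[0,-0.9,0.63],0]
    - [[0,-0.9,0.63],0]
    - [[0,-0.9,0.63],0]
    - [[0,-0.9,0.63],0]
    - [[0,-0.9,0.64],0]
    - [[0,-0.9,0.64],0]
    - [[0.1,-0.9,0.65],0]
    - [[0.5,-0.9,0.65],0]
    - [[0.8,0,0],0]
    - [[0.8,0,0],0]
    - [[0.8,0,0],0]
    - [[0.6,0,0],0]
    - [[0,0,0],0]
    - [[0,0,0],0]
    - [[0,0,0],0]

```text
time_s: 36.8
tcp_pos: [0.5897, -0.3939, 0.1709]
eef_rot: [-93.3, 90.0, -53.3]
contact_force: [-0.4, -0.0, -2.1]
gripper_width: 0.0261
```

```bash
python3 - <<'E'
from h import *
import pickle
rel((.5989,-.3869),40,.0181,.022)
m=camera_model("wrist");a=capture("wrist");cv2.imwrite("pics/ac_w.png",a);pickle.dump((m,tool()),open("ac_w.pkl","wb"))
cv2.imwrite("pics/ac2.png",cv2.resize(a[80:240,195:305],None,fx=6,fy=3.75,interpolation=cv2.INTER_CUBIC))
E
```

```text
rel seat mm x,y,n 1.2525778468917523 0.5658224792865848 61.529519733319695 az 40.018390076082376 F [-0.3856 -0.0097 -2.1443] M [ 0.124  -0.1385  0.0196] w 0.02610527659977034
```

View pics/ac2.png

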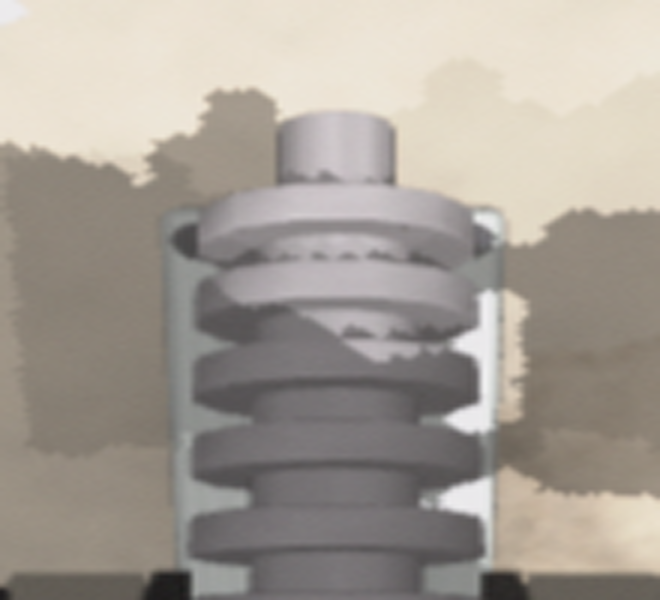

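View pics/ac_w.png

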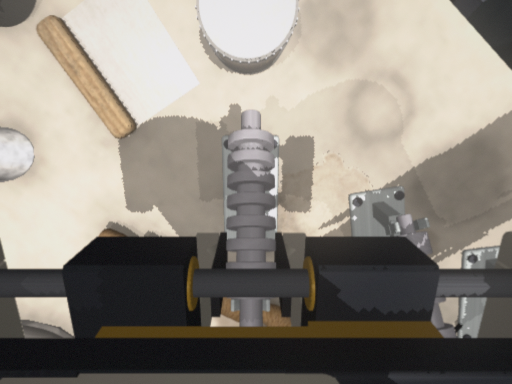

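step_arm:
  steps:
    - [[0.2,-0.03,0.06],0]
    - [[0.45,0,0.26],0]
    - [[0.5,0,0.29],0]
    - [[0.5,0,0.29],0]
    - [[0.4,0,0.23],0]
    - [[0.25,0,0.14],0]
    - [[0,0,0],0]
    - [[0,0,0],0]
    - [[0,0,0],0]

```text
time_s: 37.6
tcp_pos: [0.6094, -0.3777, 0.1241]
eef_rot: [16.0, 90.0, 56.0]
contact_force: [0.5, -0.5, -1.6]
gripper_width: 0.0261
```

```bash
python3 - <<'E'
from h import *
import pickle
rel((.5989,-.3868),40.1,.0181,.022)
m=camera_model("wrist");a=capture("wrist");cv2.imwrite("pics/ad_w.png",a);pickle.dump((m,tool()),open("ad_w.pkl","wb"))
cv2.imwrite("pics/ad2.png",cv2.resize(a[80:240,205:295],None,fx=7,fy=5,interpolation=cv2.INTER_CUBIC))
E
```

```text
rel seat mm x,y,n -0.06264148280223006 0.2157973205292523 8.270054513104196 az 39.98506246774013 F [ 0.5093 -0.5442 -1.6382] M [ 0.0767 -0.1272  0.0154] w 0.026062015140171493
```

View pics/ad2.png

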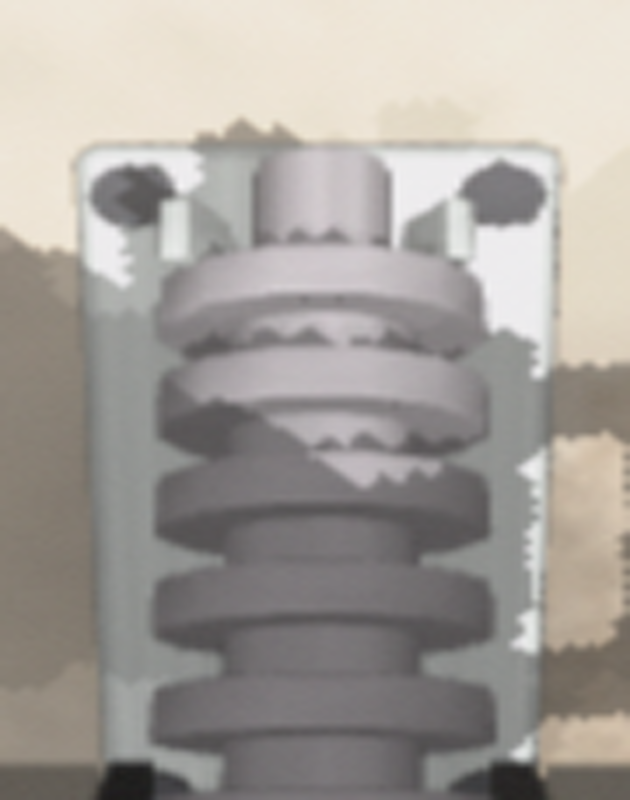

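```bash
python3 - <<'E'
from h import *
import pickle
m,T=pickle.load(open("ad_w.pkl","rb"))
P=onz(m,[(205+u/7,80+v/5) for u,v in((132.5,194),(503,194))],.009)
az=azof(P[0],P[1])-90;print(az,P.mean(0)+.052*np.array([np.cos(np.radians(40.1)),np.sin(np.radians(40.1)),0]))
o=[(-.061,.006,148),(-.045,.014,245),(-.039,.014,297),(-.033,.014,347),(-.021,.014,455),(-.015,.014,509),(-.009,.014,565),(-.003,.014,620),(.003,.014,677),(.009,.014,733)]
q,c=held(m,T,[(k,r,80+v/5) for k,r,v in o],a0=.011,d0=.024);print("centre in tool",c)
s,x,n=seat((.5989,-.3868),40.1);e=T[0]+T[1]@c-s;print(e@x,e@np.cross(n,x),e@n)
E
```

```text
39.9530732335501 [ 0.5988 -0.3866  0.009 ]
a,d(mm),th 11.358138578581652 21.279823013574774 30.70448915997956 res [ 0.3866 -0.0867 -0.3191  0.0267 -0.3271 -0.2163 -0.3066  0.0079  0.133
  0.6749  0.2388]
centre in tool [ 0.0222 -0.     -0.0183]
-0.0003437403089851256 0.00023413251328801424 0.008383272549507605
```

Well aligned. Descend the last 8 mm along the normal.

step_arm:
  steps:
    - [[0.09,0,0.06],0]
    - [[0.09,0,0.06],0]
    - [[0.09,0,0.05],0]
    - [[0.06,0,0.04],0]
    - [[0,0,0],0]
    - [[0,0,0],0]

```text
time_s: 38.15
tcp_pos: [0.6126, -0.3756, 0.1192]
eef_rot: [-92.6, 89.9, -52.6]
contact_force: [-2.8, -0.4, 6.2]
gripper_width: 0.0261
```

```bash
python3 - <<'E'
from h import *
rel((.5989,-.3868),40.1,.0182,.0221)
E
```

```text
rel seat mm x,y,n 0.6118326967428571 -0.2667492871651216 2.0278878884085474 az 39.9988446639178 F [-2.7846 -0.4097  6.2007] M [0.2405 0.7312 0.0455] w 0.026102513032588356
```

step_arm:
  steps:
    - [[0,0,0],0]
    - [[0,0,0],0]
    - [[0,0,0],0]
  grip_force: 4

```text
time_s: 38.4
tcp_pos: [0.6127, -0.3755, 0.1189]
eef_rot: [-84.4, 89.9, -44.4]
contact_force: [-1.5, 0.3, 6.5]
gripper_width: 0.0275
```

```bash
python3 - <<'E'
from h import *
import pickle
rel((.5989,-.3868),40.1,.0182,.0221)
m=camera_model("wrist");a=capture("wrist");cv2.imwrite("pics/ae_w.png",a);pickle.dump((m,tool()),open("ae_w.pkl","wb"))
cv2.imwrite("pics/ae2.png",cv2.resize(a[80:240,205:295],None,fx=7,fy=5,interpolation=cv2.INTER_CUBIC))
E
```

```text
rel seat mm x,y,n 0.6024182102551187 -0.19325845344309742 1.7831150372882372 az 39.99236869035219 F [-1.509   0.3099  6.4701] M [ 0.3159  0.5556 -0.0194] w 0.027534961247539833
```

View pics/ae2.png

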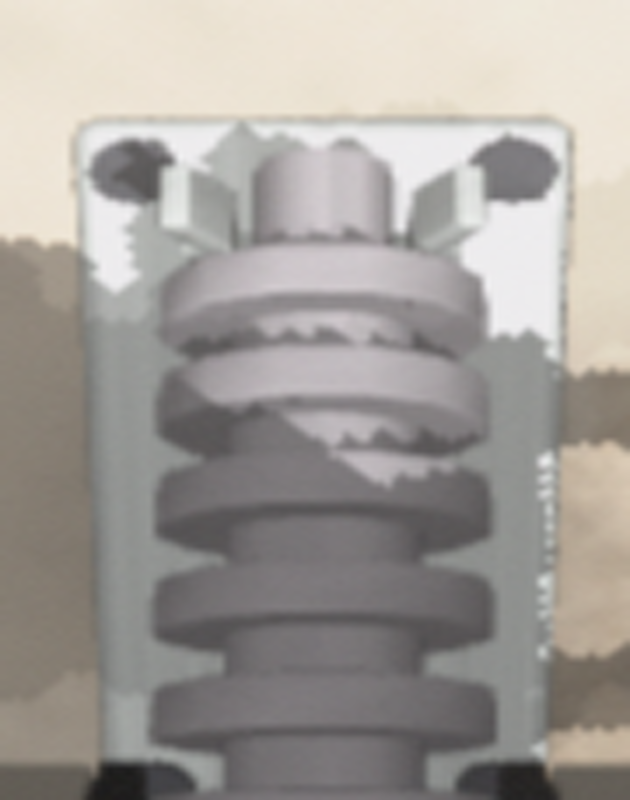

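step_arm:
  steps:
    - [[-0.03,0,-0.01],0]
    - [[-0.04,0,0.06],0]
    - [[-0.03,0,0.06],0]
    - [[0,0,0],0]

```text
time_s: 38.78
tcp_pos: [0.6132, -0.3742, 0.1197]
eef_rot: [151.2, 89.9, -168.8]
contact_force: [-3.9, -3.5, 2.6]
gripper_width: 0.0276
```

```bash
python3 - <<'E'
from h import *
rel((.5989,-.3868),40.1,.0182,.0221)
E
```

```text
rel seat mm x,y,n 2.0834235269794847 0.43174234741404144 1.7615873590894868 az 39.96665428757227 F [-3.8978 -3.4928  2.638 ] M [-1.0861  1.2523 -0.0016] w 0.0275950193543895
```

step_arm:
  steps:
    - [[0.04,0,-0.06],0]
    - [[0.04,0,-0.08],0]
    - [[0.04,0,-0.08],0]
    - [[0.03,0,-0.06],0]
    - [[0,0,0],0]

```text
time_s: 39.2
tcp_pos: [0.6112, -0.3767, 0.1173]
eef_rot: [-38.6, 89.8, 1.4]
contact_force: [3.1, 3.1, 3.9]
gripper_width: 0.0277
```

```bash
python3 - <<'E'
from h import *
rel((.5989,-.3868),40.1,.0182,.0221)
E
```

```text
rel seat mm x,y,n -1.8681332994555542 -0.18953051006347033 1.2984141314688833 az 40.00587839165581 F [3.0803 3.0994 3.9274] M [ 1.6076 -1.3486  0.0191] w 0.027703454103598667
```

step_arm:
  steps:
    - [[-0.04,0,0.07],0]
    - [[-0.03,0,0.06],0]
    - [[0,0,0],0]
  grip_force: 3

```text
time_s: 39.45
tcp_pos: [0.6111, -0.3757, 0.1176]
eef_rot: [136.8, 89.9, 176.8]
contact_force: [-1.6, -0.0, 1.1]
gripper_width: 0.0278
```

step_arm:
  steps:
    - [[0,0,0],0]
    - [[0,0,0],0]
    - [[0,0,0],0]
    - [[0,0,0],0]
    - [[0,0,0],0]
    - [[0,0,0],0]
  fingers: 0

```text
time_s: 39.95
tcp_pos: [0.6118, -0.3756, 0.1181]
eef_rot: [78.1, 90.0, 118.1]
contact_force: [0.6, -0.7, -0.3]
gripper_width: 0.0625
```

step_arm:
  steps:
    - [[-0.5,0,0],0]
    - [[-1,0,0],0]
    - [[-1,0,0],0]
    - [[-1,0,0],0]
    - [[-1,0,0],0]
    - [[-0.5,1,-1],0]
    - [[0,1,-1],0]
    - [[0,1,-1],0]
    - [[0,1,-1],0]
    - [[0,0,0],0]
    - [[0,0,0],0]

```text
time_s: 40.87
tcp_pos: [0.4981, -0.3659, 0.22]
eef_rot: [-63.0, 89.9, -23.1]
contact_force: [0.0, -0.2, 1.2]
gripper_width: 0.0876
```

```bash
python3 - <<'E'
from h import *
import pickle
go()
m=camera_model("wrist");a=capture("wrist");cv2.imwrite("pics/af_w.png",a);pickle.dump((m,tool()),open("af_w.pkl","wb"))
E
```

```text
tcp [ 0.4981 -0.3659  0.22  ] az 39.94 j [-18.2  16.2  -9.1   0.  -64.6 -31.8]
```

View pics/af_w.png

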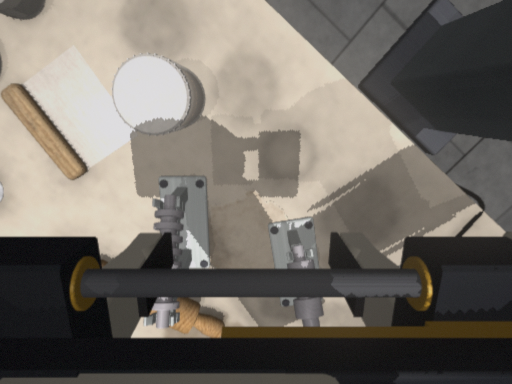

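```bash
python3 - <<'E'
from h import *
go((.59,-.31,.20))
E
```

```text
tcp [ 0.4991 -0.366   0.2197] az 39.96 j [-18.2  16.2  -9.    0.  -64.6 -31.9]
units [ 0.99 -0.77  5.28]  rows 6.0
```

step_arm:
  steps:
    - [[0,-0.13,0.88],0]
    - [[0,-0.13,0.88],0]
    - [[0,-0.13,0.88],0]
    - [[0,-0.13,0.88],0]
    - [[0.5,-0.13,0.88],0]
    - [[0.5,-0.13,0.88],-0.85]
    - [[0,0,0],0]
    - [[0,0,0],0]
    - [[0,0,0],0]

```text
time_s: 41.67
tcp_pos: [0.5905, -0.3092, 0.1973]
eef_rot: [129.3, 89.9, 174.4]
contact_force: [-0.3, -0.1, -0.3]
gripper_width: 0.0875
```

```bash
python3 - <<'E'
from h import *
import pickle
go()
m=camera_model("wrist");a=capture("wrist");cv2.imwrite("pics/ag_w.png",a);pickle.dump((m,tool()),open("ag_w.pkl","wb"))
cv2.imwrite("pics/ag2.png",cv2.resize(a[60:240,120:250],None,fx=6,fy=3.3,interpolation=cv2.INTER_CUBIC))
cv2.imwrite("pics/ag3.png",cv2.resize(a[60:240,250:380],None,fx=6,fy=3.3,interpolation=cv2.INTER_CUBIC))
E
```

```text
tcp [ 0.5905 -0.3092  0.1973] az 45.06 j [-10.9  21.6  -4.2   0.  -64.3 -34. ]
```

View pics/ag_w.png

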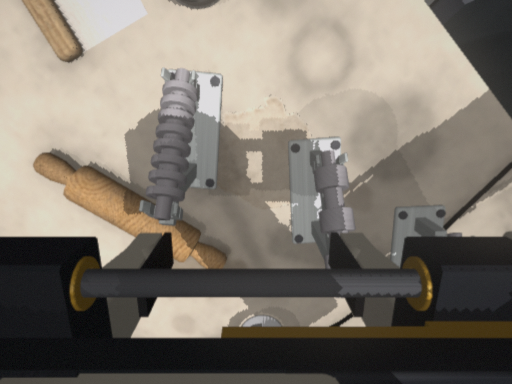

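View pics/ag2.png

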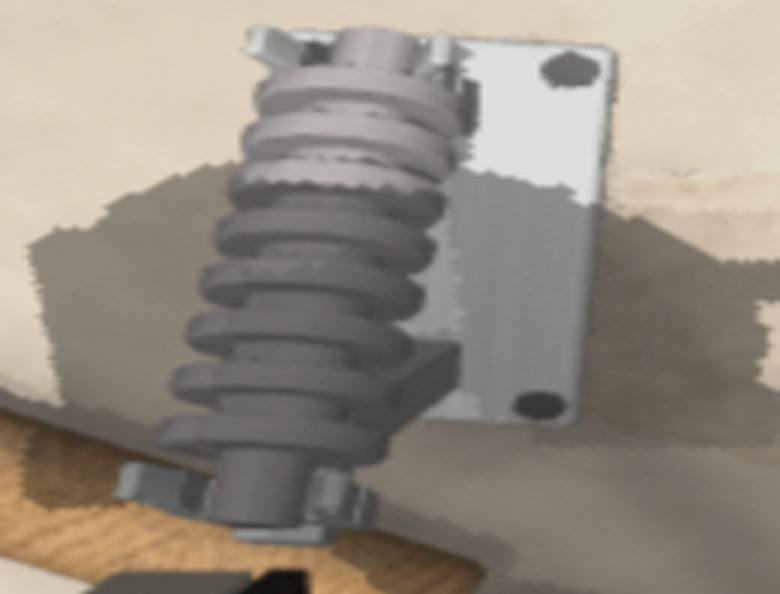

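View pics/ag3.png

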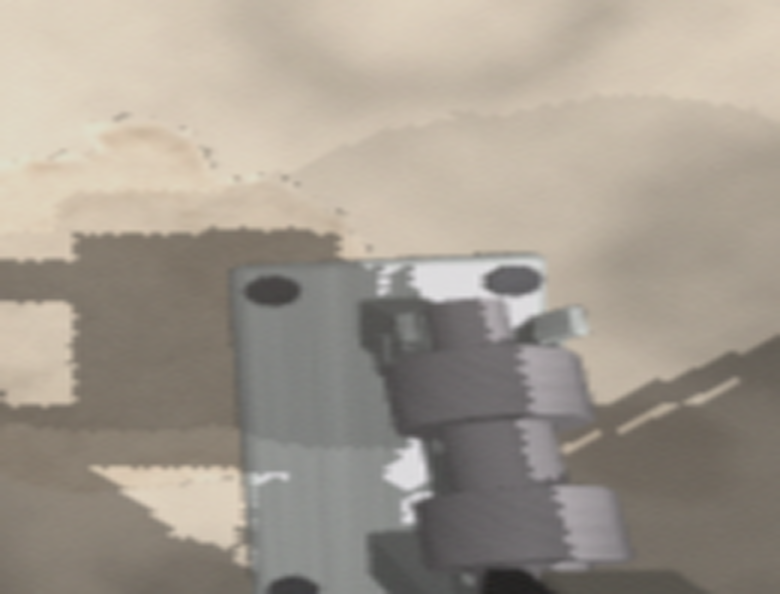

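```bash
python3 - <<'E'
from h import *
import pickle
m,T=pickle.load(open("ag_w.pkl","rb"))
def sil(s,x,n,k,r,dn):
    y=np.cross(n,x);t=np.radians(np.arange(0,360,3))
    z=proj(m,[s+k*x+dn*n+r*(np.cos(a)*n+np.sin(a)*y) for a in t]);return z
for name,c,az,off,ks in(("fine",(.5989,-.3868),40.1,120,(-.061,-.045,-.039,.039,.045,.061)),("coarse",(.5516,-.246),49.4,250,(-.061,-.045,-.027,-.009,.009))):
    s,x,n=seat(c,az);u=np.array([np.cos(np.radians(az)),np.sin(np.radians(az)),0]);v=np.array([-u[1],u[0],0])
    print(name,"screws",((proj(m,[np.array([*c,.009])+i*.052*u+j*.021*v for i in(-1,1) for j in(-1,1)])-[off,60])*[6,3.3]).round(0).tolist())
    for k in ks:
        r=.006 if abs(k)>.05 else .014
        print(k,*["dn%d L%.0f R%.0f top%.0f bot%.0f"%(dn*1e3,*((lambda z:((z[:,0].min()-off)*6,(z[:,0].max()-off)*6,(z[:,1].min()-60)*3.3,(z[:,1].max()-60)*3.3))(sil(s,x,n,k,r,dn)))) for dn in(0,.005)],sep=" | ")
E
```

```text
fine screws [[315.0, 57.0], [569.0, 70.0], [306.0, 394.0], [538.0, 404.0]]
-0.061 | dn0 L326 R415 top28 bot58 | dn5 L319 R410 top14 bot46
-0.045 | dn0 L249 R461 top66 bot131 | dn5 L240 R456 top53 bot121
-0.039 | dn0 L242 R456 top89 bot152 | dn5 L233 R451 top76 bot142
0.039 | dn0 L151 R384 top415 bot447 | dn5 L139 R377 top408 bot442
0.045 | dn0 L144 R378 top442 bot472 | dn5 L132 R371 top436 bot467
0.061 | dn0 L193 R295 top523 bot533 | dn5 L182 R286 top519 bot529
coarse screws [[272.0, 290.0], [511.0, 280.0], [291.0, 588.0], [511.0, 580.0]]
-0.061 | dn0 L425 R509 top300 bot317 | dn5 L432 R517 top293 bot310
-0.045 | dn0 L383 R581 top348 bot382 | dn5 L388 R590 top341 bot377
-0.027 | dn0 L397 R599 top417 bot445 | dn5 L403 R609 top412 bot441
-0.009 | dn0 L411 R617 top489 bot510 | dn5 L418 R628 top485 bot507
0.009 | dn0 L427 R636 top563 bot578 | dn5 L433 R647 top560 bot576
```

```bash
python3 - <<'E'
from h import *
go((.59,-.31,.25),(.555,-.18,.25))
E
```

```text
tcp [ 0.5902 -0.3096  0.1978] az 45.04 j [-11.   21.5  -4.2   0.  -64.3 -34. ]
units [-2.61 -0.   -0.02]  rows 3.0
units [0.   5.83 3.36]  rows 6.0
```

step_arm:
  steps:
    - [[-0.9,0,0],0]
    - [[-0.9,0,0],0]
    - [[-0.9,0,0],0]
    - [[0,0.95,0.55],0]
    - [[0,0.95,0.55],0]
    - [[0,0.95,0.55],0]
    - [[0,0.95,0.55],0]
    - [[0,0.95,0.55],0]
    - [[0,0.95,0.55],0]
    - [[0,0,0],0]
    - [[0,0,0],0]
    - [[0,0,0],0]

```text
time_s: 42.72
tcp_pos: [0.556, -0.183, 0.2529]
eef_rot: [-55.7, 89.9, -10.6]
contact_force: [-0.1, -1.1, -0.1]
gripper_width: 0.0876
```

```bash
python3 - <<'E'
from h import *
import pickle
go()
m=camera_model("wrist");a=capture("wrist");cv2.imwrite("pics/ah_w.png",a)
s,x,n=seat((.5183,-.1055),48.1);y=np.cross(n,x);t=np.radians(np.arange(0,360,3))
for k in(-.061,-.045,-.025,.005,.025):
    r=.006 if k<-.05 else .014;L=[]
    for dn in(0,.005):
        z=(proj(m,[s+k*x+dn*n+r*(np.cos(q)*n+np.sin(q)*y) for q in t])-[250,100])*[5,4.2];L.append([z[:,0].min(),z[:,0].max(),z[:,1].min(),z[:,1].max()])
    print(k,np.round(L,0).tolist())
cv2.imwrite("pics/ah2.png",cv2.resize(a[100:240,250:400],None,fx=5,fy=4.2,interpolation=cv2.INTER_CUBIC))
print(get_state()["time_s"])
E
```

```text
tcp [ 0.556  -0.183   0.2529] az 45.05 j [  0.9  11.8 -10.4   0.  -67.7 -45.9]
-0.061 [[345.0, 403.0, 224.0, 241.0], [350.0, 409.0, 217.0, 234.0]]
-0.045 [[314.0, 451.0, 275.0, 310.0], [318.0, 457.0, 268.0, 304.0]]
-0.025 [[323.0, 462.0, 355.0, 385.0], [327.0, 468.0, 349.0, 380.0]]
0.005 [[337.0, 479.0, 480.0, 500.0], [341.0, 486.0, 476.0, 497.0]]
0.025 [[346.0, 491.0, 567.0, 580.0], [351.0, 498.0, 564.0, 578.0]]
42.7667
```

View pics/ah2.png

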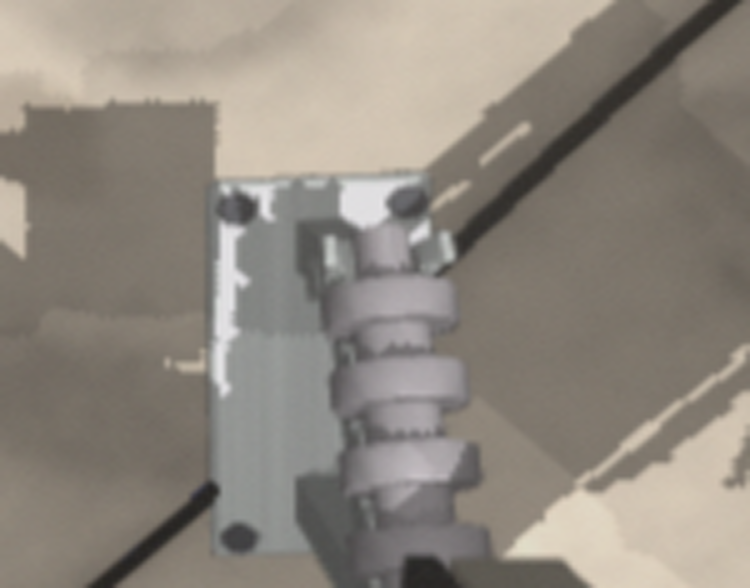

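View pics/ah_w.png

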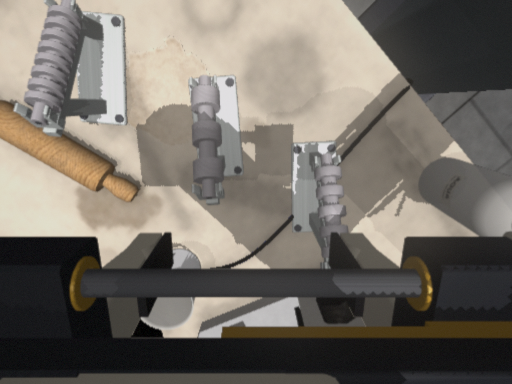

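```bash
python3 - <<'E'
from h import *
m=camera_model("wrist")
P=onz(m,[(250+u/5,100+v/4.2) for u,v in((236.5,207),(406,202.5),(239,537))],.009)
print(P,(P[1]+P[2])/2,azof(P[0],P[2]),np.linalg.norm(P[0]-P[1]),np.linalg.norm(P[0]-P[2]))
c=(P[1]+P[2])/2
for az,cc in((azof(P[0],P[2]),c),):
  s,x,n=seat(cc,az);y=np.cross(n,x);t=np.radians(np.arange(0,360,3))
  for k in(-.061,-.049,-.045,-.035,-.025,-.015,-.005):
    r=.006 if k<-.046 else .014;L=[]
    for dn in(0,.005):
        z=(proj(m,[s+k*x+dn*n+r*(np.cos(q)*n+np.sin(q)*y) for q in t])-[250,100])*[5,4.2];L.append([z[:,0].min(),z[:,0].max(),z[:,1].min(),z[:,1].max()])
    print(k,np.round(L,0).tolist())
a=cv2.imread("pics/ah_w.png");cv2.imwrite("pics/ah3.png",cv2.resize(a[135:235,285:355],None,fx=10,fy=6,interpolation=cv2.INTER_CUBIC))
E
```

```text
[[ 0.4989 -0.1592  0.009 ]
 [ 0.4685 -0.1306  0.009 ]
 [ 0.569  -0.0818  0.009 ]] [ 0.5188 -0.1062  0.009 ] 47.81973342476543 0.04170678325387739 0.1044291190632408
-0.061 [[343.0, 401.0, 224.0, 241.0], [348.0, 407.0, 217.0, 235.0]]
-0.049 [[349.0, 407.0, 270.0, 286.0], [353.0, 413.0, 263.0, 280.0]]
-0.045 [[312.0, 449.0, 275.0, 310.0], [316.0, 455.0, 268.0, 305.0]]
-0.035 [[316.0, 454.0, 315.0, 347.0], [320.0, 460.0, 308.0, 342.0]]
-0.025 [[320.0, 459.0, 355.0, 385.0], [325.0, 466.0, 350.0, 380.0]]
-0.015 [[325.0, 465.0, 396.0, 423.0], [329.0, 471.0, 391.0, 419.0]]
-0.005 [[329.0, 470.0, 438.0, 462.0], [334.0, 477.0, 434.0, 458.0]]
```

View pics/ah3.png

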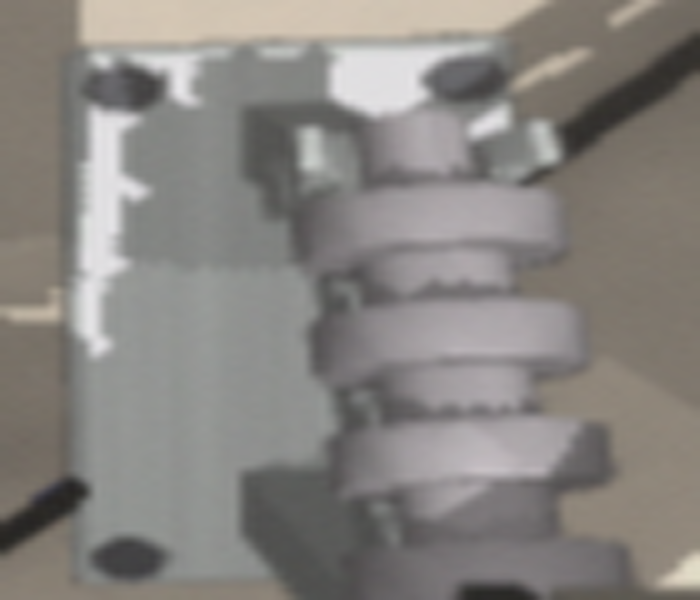

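```bash
python3 - <<'E'
from plant import *
s=get_state();print(s["time_s"],s["contact_force"],s["gripper_width"])
print(close_job())
E
```

```text
42.7667 [-0.21235231 -0.32492449 -0.64423954] 0.08766195247972583
the job is handed in; nothing more can be done
None
```

All three rollers are on the stands of their own rib spacing, released, and the job was handed in at 42.8 s of the 66 s allowed. The gripper was open and touching nothing. No verdict was reported.

**What I did:** I moved the medium roller off the coarse stand and seated it on the medium one. The coarse and fine rollers I tilted to about 30° by levering one end against the table. I then lowered each on to its stand square to the slope before letting go.

**Final checks** (wrist-camera pictures against positions worked out from the stand-foot screws, after release):
- **Fine and coarse:** the rib and journal edges agree with a fully seated roller to about 1–2 px. They do not agree with one riding 5 mm high.
- **Fine:** before release it also resisted a 2 mm push up and down the slope with 4–5 N, which fits meshed teeth.
- **Medium:** the picture rows agree with seated, and the teeth show in the grooves.

**Where checks disagreed:**
- The medium roller looked about 1.2 mm off sideways, inside the saddle's 1.5 mm play and the 3 mm limit.
- An earlier straight-down view put the coarse roller's low journal tip about 2 px off. The later oblique view agreed with seated.
- When the coarse and fine rollers were set down, the arm read about 2 mm high with roughly 10 N of contact. I put that down to a tilt error in the grip (coarse only), the pads slipping, and reading noise.

The bottle, jar and beaker were not touched as far as I saw, but I did not re-measure their positions at the end.

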